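# Pack the washed lunch boxes into their carrier and close the bar

### The job

Pack the lunch carrier: take the long and the short steel lunch box from the sloping drying stand and set them down (lowered, not dropped) in the wooden carrier beside the box that already stands there, so that all three stand upright in one row, flat on its floor between the end boards; the box already inside may have to be slid up to its end to make room. Then swing the steel hold-down bar over the lids until it rests in its catch at the other end, and leave the other things on the worktop where they are.

Things in the scene. Friction and masses are not known exactly. Their poses are not given: they have to be found in the camera images.
- carrier: Open wooden carrier, fixed, 81 (x) x 235 (y) mm. Origin: centre of the underside, on the worktop; y along it to the hinge end, z up. Floor top at z=12. Inside 65 (x) x 215 (y): side rails up to z=34 only, end boards (inner faces y=+-107.5) to z=85, their fittings to 102. The boxes, 210 mm together, fit only in a row along y, 60 mm depth across, 5 mm to spare.
- hold_down_bar (a joint): Bar angle, rad: 0 closed, lying along the carrier in the U-shaped catch on the -y end board; 1.57 upright on its hinge at the +y end; stop at 1.8; starts 1.4 to 1.7. Stiff hinge (0.22 N m): stays where left, must be moved all the way. Flat steel, 18 wide (carrier's x), 5 thick, 241 mm long from the axis; an end tab stands 8 mm above its top face.
- bar_hinge (a point): Hinge axis of the bar: it runs along the carrier's x, at carrier (0, 112.5, 91) mm. The bar closes by swinging from upright over towards the carrier's -y. Closed, its underside is 4.5 mm above the lids of seated boxes.
- bar_tip (a point): Point of the bar in mid-thickness, 225 mm from the hinge axis; it lies in the catch when closed. The bar ends 16 mm beyond it.
- drying_stand: Sloping stand of 6 mm steel wires, fixed, 222 wide (y), 110 deep (x), 75 mm high. Origin: on the worktop under its middle; x from the low edge (to the robot) to the high one, level; z up. Slope 25 deg up along +x; at the low edge the wire ends turn up 23 mm square to the slope and stop the boxes. A box there has its origin at x=-15.9, z=46.9 mm in this frame.
- long_box: Lidded steel lunch box, white lid: 60 deep (its x) x 90 long (its y) x 72 mm high, 0.2 kg, flat sides, lowest 6 mm drawn in 3 mm all round. Origin: centre of the underside; z to the lid. Starts on the left or right of the stand with z tipped 25 deg to its low edge (z = stand's (-0.423,0,0.906)), side against the wire ends; grip across the 60 mm, over 25 mm above the underside.
- short_box: Lidded steel lunch box, white lid: 60 deep (its x) x 50 long (its y) x 72 mm high, 0.2 kg, flat sides, lowest 6 mm drawn in 3 mm all round. Origin: centre of the underside; z to the lid. Starts on the left or right of the stand with z tipped 25 deg to its low edge (z = stand's (-0.423,0,0.906)), side against the wire ends; grip across the 60 mm, over 25 mm above the underside.
- middle_box: Lidded steel lunch box, white lid: 60 deep (its x) x 70 long (its y) x 72 mm high, 0.2 kg, flat sides, lowest 6 mm drawn in 3 mm all round. Origin: centre of the underside; z to the lid. At the start it stands in the carrier at the hinge (+y) end, 2 to 14 mm away from the end board, loose; it slides when pushed.
- steel_glass: Bystander: steel drinking glass, 72 mm wide, 95 mm high, behind the work. Origin: centre of its underside.
- teal_mug: Bystander: dark teal mug, 113 mm high, behind the work. Origin: under its middle.
- steel_cup: Bystander: small steel cup, 70 mm wide, 62 mm high, in front of the drying stand. Origin: centre of its underside.
Things that resemble listed ones, but are neither listed nor needed, are in the scene too. What is shaped like the middle_box but pink or purple is not meant.

How it is judged:
By the outcome, as a careful person would: the job done as asked, in the order asked, and still so for the second after the job is handed in, with the robot touching nothing.
It also fails if it takes over 72 s, if anything falls off the work surface, if the arm or the gripper's body presses on something with over 40 N, if the wrist force passes 120 N, or if a joint passes its speed limit or range.

### The arm

A 6-joint arm with a two-finger parallel gripper is mounted at the origin on a cart in front of the work surface, level with it; the furniture and walls round the work are solid. World frame = base frame: x ahead of the robot, y to its left, z up, the work surface at z = 0. Lengths are in mm, angles in degrees, forces in N, time in s.
With the tool pointing down it reaches from about 375 to 750 mm from the base axis. Payload 9 kg.
Tool frame: the origin (TCP) lies at the very end of the fingers, on their centre line; the grasp point (between the pads) lies 19 mm behind it; x points along the fingers, z is the direction in which the jaws open and shut, and the axes are right-handed (so a half turn about x gives the same grasp; the last joint's range is limited). The gripper opens to 85 mm and grips with 20 to 120 N. Pads are 22 mm wide; open, the fingers measure 114 mm over their backs; the gripper's body (76 mm by 85 mm) begins 54 mm behind the grasp point. The pads swing forward as they close: fully open they stand 13 mm farther back than shut.
Start: joints at [58.573, 5.964, 5.575, 89.605, 0, 77.527], TCP at [194.885, 567.5, 231.331] pointing down, gripper open.
Joint ranges: [-171.21, 171.21], [-48.23, 106.86], [-62.78, 66.21], [-105.2, 120.99], [-86.42, 89.51], [-180, 180]. Speed limits (degrees/s): [127.2, 127.2, 147.25, 180, 180, 180].

### API

Orientations are given as [roll, pitch, yaw] about the fixed x, y, z axes, in that order (R = Rz(yaw) Ry(pitch) Rx(roll)).
In Python, from workcell import state, get_image, hand_in gives the robot as it stands. The module is installed in compiled form; this text tells all that it offers.
- The arm moves only by the tool servo_tool, never from a script. Its argument "moves" is a list of rows, each a list of 7 numbers: the closure, from 0 (fully open) to 1 (shut), then the shift along the tool's x, y, z in m, then the turn, a rotation vector about the tool's x, y, z in rad. A call has 1 to 5 rows; each row is the pose to reach, as a shift and turn from the pose commanded when the call began, along the tool's axes at that moment; what a row does not reach only later rows make up. A row lasts 1/10 s, in which the tool goes at most 50 mm and 8.59 degrees, less where a joint would pass 70% of its speed; a pose out of reach is approached as far as the arm can. A call with a gripper value outside its range is refused whole. The fingers move at their own pace and stop on an object; the grip force is fixed at half the most. Time passes only in rows, so rows that repeat a pose let the fingers close. It gives the time, the measured TCP pose, the force and the opening at its end, in the units of the state.
- state(): the state, without advancing time (a new reading comes with each control period).
- get_image(name): name is "side" or "top"; returns a dict with "color" (480x640x3 uint8, red, green, blue), "intrinsics" (3x3 intrinsics, pixels), "dist_coeffs" ([k1, k2, p1, p2, k3] as OpenCV has them; the pictures are not rectified), "extrinsics" (4x4, takes a point from camera to world coordinates). Camera axes: x right, y up, looking along -z (the intrinsics and any distortion apply to the point x, -y, -z); pixel columns grow to the right and rows downward; lengths in mm; the calibration is good to about 2 mm. A picture is of the moment at which its call begins. There is no depth.
- hand_in(): hands the job in, once; it reports no verdict.
The state is a dict: "time_s": time; "joints": joint angles; "joint_vel": joint speeds; "tau": joint torques, N m; "eef_pos": TCP position; "tcp_rot": TCP orientation; "contact_force": force on the tool from outside, world axes, zero at the start; "moment": the same for the moment, N m; "grip_width": finger opening in mm.
Only numpy, scipy, OpenCV 4.12 (cv2) and the standard library are available. Lean on these libraries where they do the work, as an engineer would, in place of code of your own. Each camera call takes 0.05 s, during which the arm holds its last target.

## Working session

There is one attempt and no reset: what is moved stays moved. The work goes in short steps, Python scripts to look and compute and a tool call to move; the robot and the scene stay as the last step left them, time stands still between calls to the robot, and variables do not carry over. Pictures are saved under pics/ and viewed, and the job is handed in when it is done.

Besides the shell and the picture viewer there is one more tool, called after ">>>" by a JSON object that holds its "name" and its "arguments". servo_tool: Moves the arm, as the interface text tells. Its arguments: {"type":"object","properties":{"moves":{"type":"array","items":{"type":"array","items":{"type":"number"}}}},"required":["moves"]}

```bash
ls; mkdir -p pics
cat > h.py <<'E'
import numpy as np, cv2
from workcell import state, get_image
def cam(name):
    d=get_image(name); return d
def save(d,fn,crop=None,scale=1):
    im=d["color"][:,:,::-1]
    if crop: x0,y0,x1,y1=crop; im=im[y0:y1,x0:x1]
    if scale!=1: im=cv2.resize(im,None,fx=scale,fy=scale,interpolation=cv2.INTER_CUBIC)
    cv2.imwrite(fn,im)
E
python3 - <<'E'
from h import *
import pickle
for n in ("side","top"):
    d=cam(n); save(d,f"pics/{n}0.png"); pickle.dump(d,open(n+"0.pkl","wb"))
    print(n,np.round(d["intrinsics"],1).tolist(),d["dist_coeffs"],np.round(d["extrinsics"],3).tolist())
print(state())
E
```

```text
pics
side [[569.5, 0.0, 323.8], [0.0, 569.5, 236.6], [0.0, 0.0, 1.0]] [-0.16807132  0.          0.          0.          0.        ] [[-0.977, -0.106, 0.188, 855.39], [0.215, -0.467, 0.858, 1270.227], [-0.003, 0.878, 0.479, 776.033], [0.0, 0.0, 0.0, 1.0]]
top [[559.1, 0.0, 315.9], [0.0, 559.1, 235.2], [0.0, 0.0, 1.0]] [-0.17523474  0.          0.          0.          0.        ] [[0.013, 0.985, -0.174, 334.332], [-1.0, 0.014, 0.005, -9.255], [0.007, 0.174, 0.985, 1539.086], [0.0, 0.0, 0.0, 1.0]]
{'time_s': 0.1, 'joints': array([5.85716963e+01, 5.99520261e+00, 5.53091044e+00, 8.96038472e+01,
       5.24950614e-05, 7.75285258e+01]), 'joint_vel': array([ 0.07197474, -0.02311348,  0.11862883,  0.07106417,  0.02954083,
        0.07536727]), 'tau': array([ 5.52058860e-03, -5.58208036e+01,  5.04720247e+01,  1.30497344e-02,
       -4.40308304e-04, -6.30482828e-05]), 'eef_pos': array([194.72800794, 567.20882122, 230.59421431]), 'tcp_rot': array([ 167.48438479,   89.93186062, -121.47244484]), 'contact_force': array([ 1.09375883,  0.52343433, -0.06658767]), 'moment': array([ 0.01633373, -0.04919884,  0.02171195]), 'grip_width': 85.56681504379517}
```

View pics/side0.png

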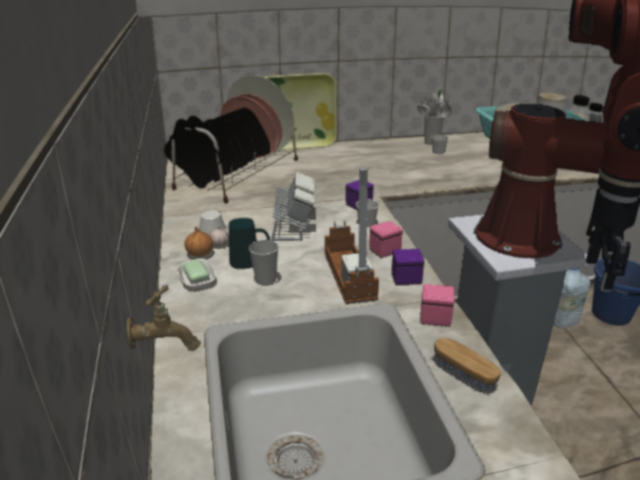

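View pics/top0.png

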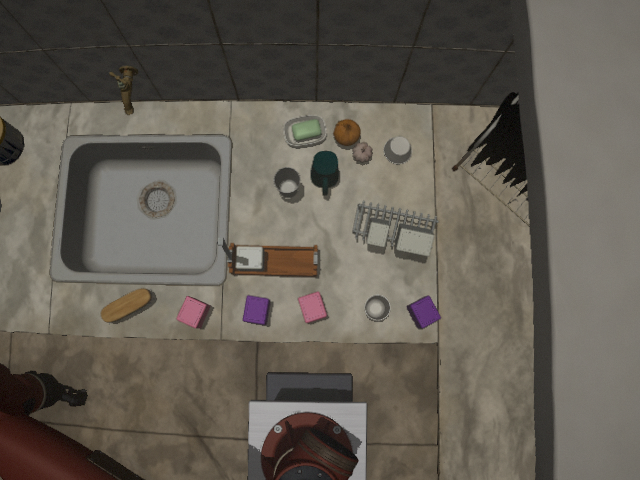

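```bash
cat >> h.py <<'E'
def proj(d,P):
    E=np.array(d["extrinsics"]); P=np.atleast_2d(P).astype(float)
    pc=(P-E[:3,3])@E[:3,:3]
    pc=pc*np.array([1,-1,-1])
    p,_=cv2.projectPoints(pc.reshape(-1,1,3),np.zeros(3),np.zeros(3),np.array(d["intrinsics"]),np.array(d["dist_coeffs"]))
    return p.reshape(-1,2)
def unproj(d,uv,z):
    uv=np.atleast_2d(uv).astype(float)
    n=cv2.undistortPoints(uv.reshape(-1,1,2),np.array(d["intrinsics"]),np.array(d["dist_coeffs"])).reshape(-1,2)
    E=np.array(d["extrinsics"]); r=np.c_[n[:,0],-n[:,1],-np.ones(len(n))]@E[:3,:3].T
    t=(z-E[2,3])/r[:,2]
    return E[:3,3]+r*t[:,None]
E
python3 - <<'E'
from h import *
import pickle
t=pickle.load(open("top0.pkl","rb"));s=pickle.load(open("side0.pkl","rb"))
save(t,"pics/tc0.png",(215,225,335,295),6)
save(t,"pics/tc1.png",(340,190,450,275),7)
save(s,"pics/sc0.png",(310,160,410,310),5)
save(s,"pics/sc0b.png",(310,200,400,305),5.7)
save(s,"pics/sc1.png",(262,165,332,245),7)
E
```

```text
(no output)
```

View pics/tc0.png

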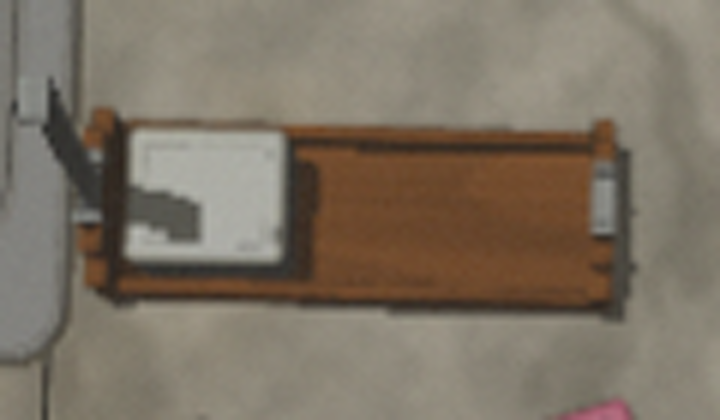

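View pics/tc1.png

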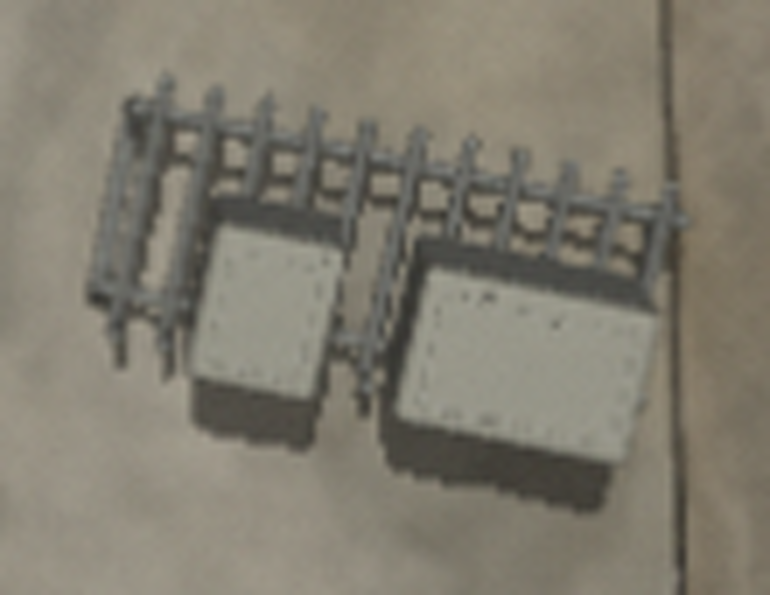

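View pics/sc0b.png

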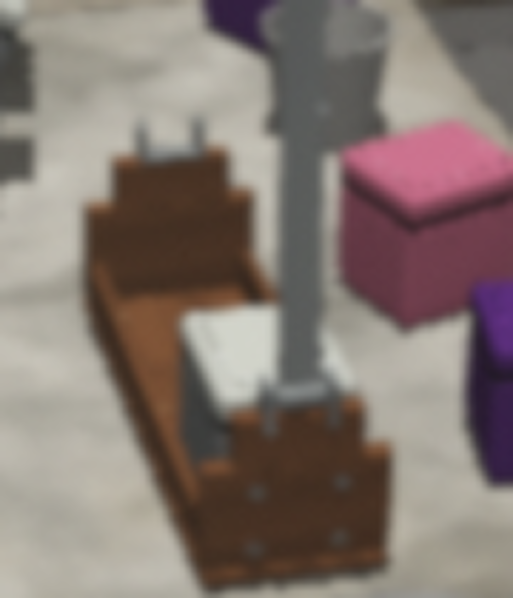

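View pics/sc1.png

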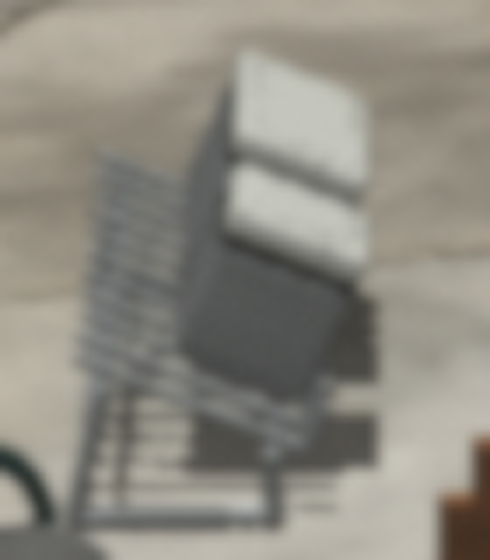

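```bash
cat > fit.py <<'E'
from h import *
import pickle
from scipy.optimize import least_squares
t=pickle.load(open("top0.pkl","rb"));s=pickle.load(open("side0.pkl","rb"))
def px(p,sc,off): return (np.array(p,float)+.5)/sc-.5+np.array(off)
def T(x,y,yaw):
    c,n=np.cos(yaw),np.sin(yaw); R=np.array([[c,-n,0],[n,c,0],[0,0,1]]); return R,np.array([x,y,0])
c25,s25=np.cos(np.radians(25)),np.sin(np.radians(25))
def lid(L): return np.array([[30,L/2,72],[30,-L/2,72],[-30,-L/2,72],[-30,L/2,72]])
RB=np.array([[c25,0,-s25],[0,1,0],[s25,0,c25]])
def box_in_stand(P,yo): return P@RB.T+np.array([-15.9,yo,46.9])
tS=px([(215,225),(343,248),(312,398),(190,375)],7,(340,190))
tL=px([(430,265),(658,312),(622,463),(397,417)],7,(340,190))
# side: +y is toward the camera(down), +x left
sL=px([(232,150),(240,50),(370,105),(362,190)],7,(262,165))
sS=px([(225,235),(232,165),(368,215),(362,280)],7,(262,165))
def f(p,full=False):
    R,o=T(p[0],p[1],p[2]); r=[]
    for L,yo,a,b in ((50,p[3],tS,sS),(90,p[4],tL,sL)):
        P=box_in_stand(lid(L),yo)@R.T+o
        r+=[proj(t,P)-a,proj(s,P)-b]
    return np.concatenate(r).ravel()
if __name__=="__main__":
    q=least_squares(f,[480,-210,-.2,45,-45],loss='soft_l1',x_scale=[10,10,.1,10,10])
    print("stand",q.x,np.degrees(q.x[2]),"\n",np.round(f(q.x).reshape(-1,2),1).tolist())
    tM=px([(128,130),(290,133),(285,262),(122,260)],6,(215,225))
    print("mid lid",unproj(t,tM,84).round(1).tolist())
    for p in [(300,125),(590,133),(130,297),(590,310)]: print("rail",unproj(t,px(p,6,(215,225)),34).round(1))
    for p,z in [((205,587),0),((387,568),0),((120,290),12),((90,205),60)]: print("side",unproj(s,px(p,5.7,(310,200)),z).round(1))
E
python3 fit.py
```

```text
stand [ 6.22873383e+02 -2.65681578e+02 -1.96215975e-01  8.34241033e+01
 -1.65846209e+01] -11.242347256998476 
 [[-0.2, -1.4], [0.4, -0.7], [-0.3, -0.4], [-1.5, -1.0], [1.2, -4.4], [0.6, -1.6], [0.3, -0.9], [1.3, -2.8], [-0.7, -0.8], [0.5, -0.4], [0.1, -0.2], [-1.2, -0.7], [0.9, -3.6], [0.4, -1.0], [-0.2, -1.3], [1.1, -1.5]]
mid lid [[558.6, 194.8, 84.0], [558.4, 123.2, 84.0], [501.4, 123.8, 84.0], [501.1, 195.4, 84.0]]
rail [[569.8 123.3  34. ]]
rail [[568.   -8.5  34. ]]
rail [[490.1 198.2  34. ]]
rail [[487.4  -9.6  34. ]]
side [[571.3 208.3   0. ]]
side [[494.1 212.    0. ]]
side [[555.1 -17.9  12. ]]
side [[569.7 -16.5  60. ]]
```

```bash
cat > ov.py <<'E'
from fit import *
def crop(d,c,sc):
    im=d["color"][c[1]:c[3],c[0]:c[2],::-1]; return cv2.resize(im,None,fx=sc,fy=sc,interpolation=cv2.INTER_CUBIC)
def poly(im,d,P,c,sc,col,closed=True):
    q=(proj(d,P)-np.array(c[:2])+.5)*sc-.5
    cv2.polylines(im,[np.round(q).astype(int)],closed,col,1,cv2.LINE_AA)
def bx(L,z): 
    a=lid(L); a[:,2]=z; return a
E
cat > ov1.py <<'E'
from ov import *
import sys
p=[622.87,-265.68,-.1962,83.42,-16.58]
q=least_squares(f,p,loss='soft_l1',x_scale=[10,10,.1,10,10]); p=q.x
if len(sys.argv)>1: p=[float(v) for v in sys.argv[1:6]]
for d,c,sc,fn in ((t,(340,190,450,275),7,"ovt"),(s,(262,165,332,245),7,"ovs")):
    im=crop(d,c,sc); R,o=T(*p[:3])
    for L,yo,col in ((50,p[3],(0,0,255)),(90,p[4],(0,200,0))):
        for z in (72,6): poly(im,d,box_in_stand(bx(L,z),yo)@R.T+o,c,sc,col)
        for k in range(4): poly(im,d,box_in_stand(np.array([bx(L,72)[k],bx(L,6)[k]]),yo)@R.T+o,c,sc,col)
    cv2.imwrite("pics/"+fn+".png",im)
E
python3 ov1.py
```

```text
(no output)
```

View pics/ovt.png

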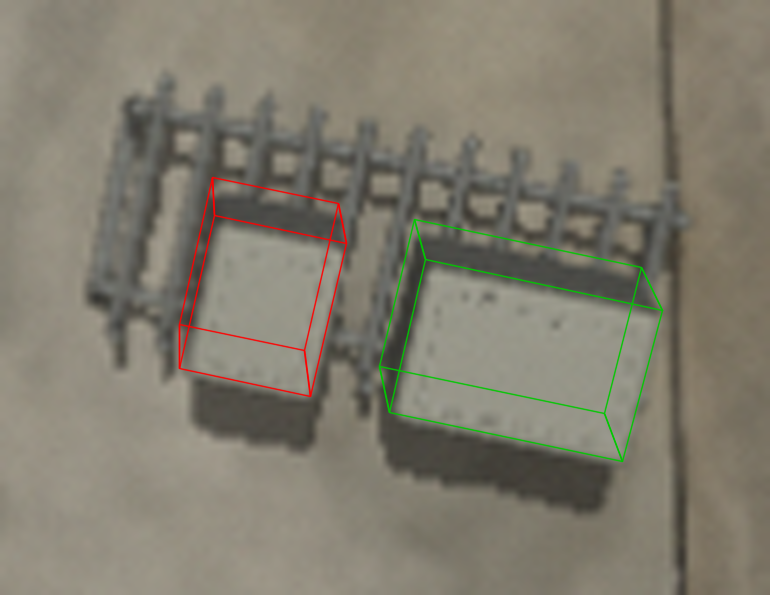

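View pics/ovs.png

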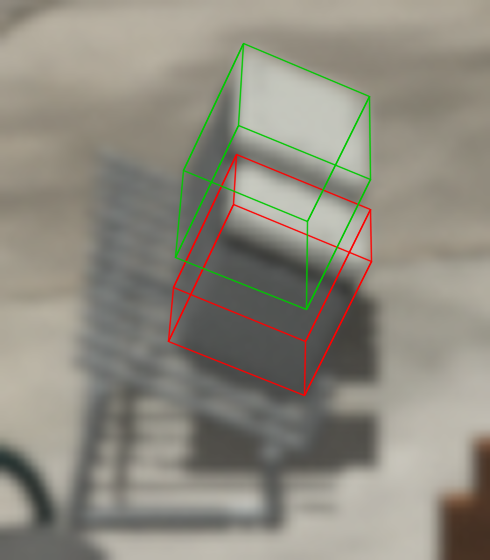

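Run:
```python
from fit import *
for p,z in [((613,220),85),((613,220),60),((620,315),0),((590,190),85),((90,300),0),((80,240),85),((110,110),60),((85,110),60),((120,210),85),((604,120),60),((600,150),12)]: print(p,z,unproj(t,px(p,6,(215,225)),z).round(1))
# noise check: project robot gripper? bystander cup
```

```text
(613, 220) 85 [[521.8 -19.1  85. ]]
(613, 220) 60 [[525.  -19.3  60. ]]
(620, 315) 0 [[488.7 -23.5   0. ]]
(590, 190) 85 [[534.9  -8.9  85. ]]
(90, 300) 0 [[491.9 221.4   0. ]]
(80, 240) 85 [[509.4 214.1  85. ]]
(110, 110) 60 [[571.3 206.6  60. ]]
(85, 110) 60 [[571.1 217.9  60. ]]
(120, 210) 85 [[523.  196.9  85. ]]
(604, 120) 60 [[570.  -14.7  60. ]]
(600, 150) 12 [[563.6 -13.2  12. ]]
```

```bash
cat > ov2.py <<'E'
from ov import *
import sys
x,y,yaw,ym,xm=[float(v) for v in sys.argv[1:6]]
t=pickle.load(open("top0.pkl","rb"));s=pickle.load(open("side0.pkl","rb"))
R,o=T(x,y,np.radians(yaw))
def rect(hx,y0,y1,z): return np.array([[hx,y1,z],[hx,y0,z],[-hx,y0,z],[-hx,y1,z]])
for d,c,sc,fn in ((t,(215,225,335,295),6,"ovt2"),(s,(310,200,400,305),5.7,"ovs2")):
    im=crop(d,c,sc)
    for P,col in ((rect(40.5,-117.5,117.5,0),(0,0,255)),(rect(40.5,-117.5,117.5,34),(0,255,255)),(rect(32.5,-107.5,107.5,12),(255,0,0)),(rect(28,107.5,117.5,85),(255,0,255)),(rect(28,-117.5,-107.5,85),(255,0,255)),
      (rect(30,ym-35,ym+35,84)+[xm,0,0],(0,255,0)),(rect(30,ym-35,ym+35,18)+[xm,0,0],(0,255,0))):
        poly(im,d,P@R.T+o,c,sc,col)
    cv2.imwrite("pics/"+fn+".png",im)
E
python3 ov2.py 529 98.5 -0.75 61 1
```

```text
(no output)
```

View pics/ovt2.png

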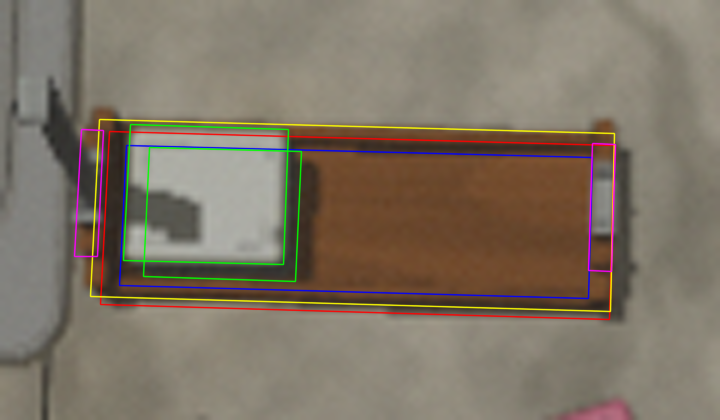

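View pics/ovs2.png

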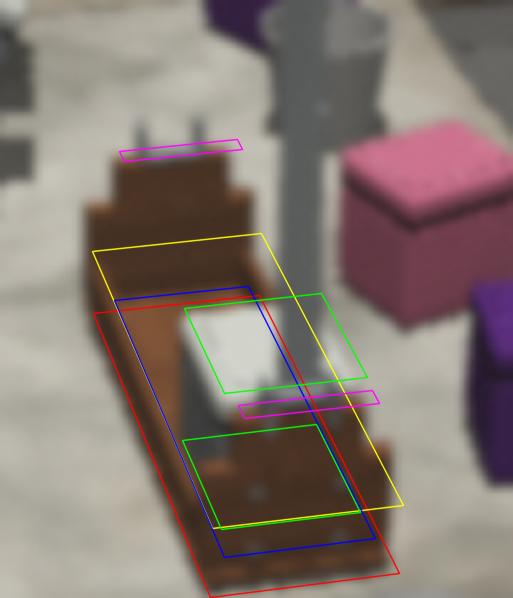

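```bash
cat >> fit.py <<'E'
def ft(p):
    R,o=T(p[0],-265,p[1]); r=[]
    for L,yo,a in ((50,p[2],tS),(90,p[3],tL)):
        r.append(proj(t,box_in_stand(lid(L),yo)@R.T+o)-a)
    return np.concatenate(r).ravel()
if __name__=="__main__":
    q=least_squares(ft,[620,-.2,83,-17],x_scale=[10,.1,10,10]); p=q.x
    print("toponly",p,np.degrees(p[1]),np.round(ft(p).reshape(-1,2),1).tolist())
    R,o=T(p[0],-265,p[1])
    for yo in p[2:]: print("origin",(box_in_stand(np.zeros((1,3)),yo)@R.T+o).round(1),"lidc",(box_in_stand(np.array([[0,0,72.]]),yo)@R.T+o).round(1))
E
python3 fit.py|tail -3
python3 - <<'E'
from scipy.spatial.transform import Rotation as R
from workcell import state
import numpy as np
s=state(); r=R.from_euler('xyz',s['tcp_rot'],degrees=True); print(np.round(r.as_matrix(),3))
E
```

```text
toponly [ 6.21808229e+02 -1.82217901e-01  8.22172050e+01 -1.75000772e+01] -10.44031669853722 [[0.0, -0.4], [0.7, 0.1], [0.3, 0.5], [-1.1, 0.1], [-0.5, -0.2], [0.8, -0.2], [0.6, -0.0], [-0.8, -0.0]]
origin [[ 621.1 -181.3   46.9]] lidc [[ 591.1 -175.7  112.2]]
origin [[ 603.  -279.3   46.9]] lidc [[ 573.1 -273.8  112.2]]
[[-0.001 -0.946  0.325]
 [-0.001  0.325  0.946]
 [-1.     0.    -0.001]]
```

```bash
cat > plan.py <<'E'
import json,numpy as np,os
from scipy.spatial.transform import Rotation as Ro, Slerp
F="cmd.json"
def down(az,tilt=None):
    a=np.radians(az); z=np.array([np.cos(a),np.sin(a),0]); x=np.array([0,0,-1.]); return np.c_[x,np.cross(z,x),z]
def tip(yaw,t=25):
    w,a=np.radians(yaw),np.radians(t); c=np.cos(w);s=np.sin(w)
    x=np.array([np.sin(a)*c,np.sin(a)*s,-np.cos(a)]); z=np.array([np.cos(a)*c,np.cos(a)*s,np.sin(a)]); return np.c_[x,np.cross(z,x),z]
def load():
    if os.path.exists(F): d=json.load(open(F)); return np.array(d["p"]),np.array(d["R"])
    return np.array([194.885,567.5,231.331]),down(71.0)
def setcmd(p,R): json.dump({"p":list(p),"R":np.array(R).tolist()},open(F,"w"))
def rows(wps,g):
    """wps list of (p,R) each row; prints rounded rows and the resulting commanded pose becomes stored"""
    p0,R0=load(); out=[]
    for p,R in wps:
        d=R0.T@(np.array(p)-p0)/1000; w=Ro.from_matrix(R0.T@R).as_rotvec()
        out.append([g]+[round(float(v),4) for v in d]+[round(float(v),3) for v in w])
    l=np.array(out[-1]); setcmd(p0+R0@l[1:4]*1000,R0@Ro.from_rotvec(l[4:]).as_matrix())
    print(json.dumps(out)); return out
def interp(p,R,n,p0=None,R0=None):
    if p0 is None: p0,R0=load()
    s=Slerp([0,1],Ro.from_matrix([R0,R]))
    return [(p0+(np.array(p)-p0)*k/n,s(k/n).as_matrix()) for k in range(1,n+1)]
def check():
    from workcell import state
    s=state();p,R=load(); Rm=Ro.from_euler('xyz',s['tcp_rot'],degrees=True).as_matrix()
    print("t",s['time_s'],"meas",s['eef_pos'].round(1),"cmd",p.round(1),"dp",(s['eef_pos']-p).round(1),"rot",np.degrees(Ro.from_matrix(R.T@Rm).as_rotvec()).round(2),"F",s['contact_force'].round(1),"M",s['moment'].round(2),"w",round(s['grip_width'],1),"j",s['joints'].round(0))
E
python3 - <<'E'
from plan import *
rows(interp([390,330,270],down(40),7)[:5],0)
E
```

```text
[[0, -0.0055, -0.0374, -0.023, 0.077, -0.0, 0.0], [0, -0.011, -0.0748, -0.046, 0.155, 0.0, 0.0], [0, -0.0166, -0.1122, -0.069, 0.232, 0.0, 0.0], [0, -0.0221, -0.1496, -0.092, 0.309, 0.0, 0.0], [0, -0.0276, -0.187, -0.115, 0.386, 0.0, 0.0]]
```

>>> {"name": "servo_tool", "arguments": {"moves": [[0,-0.0055,-0.0374,-0.023,0.077,0,0],[0,-0.011,-0.0748,-0.046,0.155,0,0],[0,-0.0166,-0.1122,-0.069,0.232,0,0],[0,-0.0221,-0.1496,-0.092,0.309,0,0],[0,-0.0276,-0.187,-0.115,0.386,0,0]]}}

```text
time_s: 0.6
eef_pos: [335.0, 396.5, 258.8]
tcp_rot: [155.2, 90.0, -156.0]
contact_force: [0.1, 0.5, -0.1]
grip_width: 85.6
```

Run:
```python
from plan import *
check()
w=interp([410,300,280],down(35),2)
w+=interp([480,120,280],down(10),5,*w[-1])[:3]
rows(w,0)
```

```text
t 0.6 meas [335.  396.5 258.8] cmd [334.3 397.9 258.9] dp [ 0.8 -1.4 -0.1] rot [0.12 0.01 0.01] F [ 0.1  0.5 -0.1] M [-0.   -0.06 -0.06] w 85.6 j [35. -8. -5. 93.  0. 77.]
[[0, -0.0105, -0.0607, -0.012, 0.121, 0.0, 0.0], [0, -0.0211, -0.1214, -0.0239, 0.242, 0.0, 0.0], [0, -0.0211, -0.1557, -0.0419, 0.33, -0.0, -0.0], [0, -0.0211, -0.1899, -0.0598, 0.417, -0.0, -0.0], [0, -0.0211, -0.2241, -0.0777, 0.504, -0.0, -0.0]]
```

Run:
```python
from plan import *
setcmd([334.3,397.9,258.9],down(48.86))
p,R=load()
# restore exact cmd
import numpy as np
p0=np.array([194.885,567.5,231.331]);R0=down(71.0)
setcmd(p0+R0@np.array([-27.6,-187,-115]),R0@Ro.from_rotvec([.386,0,0]).as_matrix())
w=interp([385,300,280],down(38),2)
w+=interp([440,120,280],down(12),4,*w[-1])[:3]
rows(w,0)
print([v[0].round() for v in w])
```

```text
[[0, -0.0105, -0.0513, -0.0202, 0.095, 0.0, 0.0], [0, -0.0211, -0.1026, -0.0404, 0.19, -0.0, 0.0], [0, -0.0211, -0.1425, -0.0652, 0.303, 0.0, 0.0], [0, -0.0211, -0.1825, -0.0901, 0.417, 0.0, 0.0], [0, -0.0211, -0.2224, -0.115, 0.53, -0.0, 0.0]]
[array([360., 349., 269.]), array([385., 300., 280.]), array([399., 255., 280.]), array([412., 210., 280.]), array([426., 165., 280.])]
```

>>> {"name": "servo_tool", "arguments": {"moves": [[0,-0.0105,-0.0513,-0.0202,0.095,0,0],[0,-0.0211,-0.1026,-0.0404,0.19,0,0],[0,-0.0211,-0.1425,-0.0652,0.303,0,0],[0,-0.0211,-0.1825,-0.0901,0.417,0,0],[0,-0.0211,-0.2224,-0.115,0.53,0,0]]}}

```text
time_s: 1.1
eef_pos: [425.8, 166.2, 279.9]
tcp_rot: [9.7, 90.0, 28.0]
contact_force: [1.5, -0.3, 0.3]
grip_width: 85.3
```

Run:
```python
from plan import *
check()
rows(interp([530,-60,275],down(-6),6)[:5],0)
```

```text
t 1.1 meas [425.8 166.2 279.9] cmd [426.2 165.  280. ] dp [-0.4  1.2 -0.1] rot [ 0.21 -0.01  0.  ] F [ 1.5 -0.3  0.3] M [ 0.07 -0.04 -0.02] w 85.3 j [  5. -18. -12.  96.   0.  77.]
[[0, 0.0008, -0.0411, 0.0045, 0.071, 0.0, -0.0], [0, 0.0017, -0.0821, 0.009, 0.143, -0.0, -0.0], [0, 0.0025, -0.1232, 0.0135, 0.214, 0.0, -0.0], [0, 0.0034, -0.1642, 0.018, 0.285, -0.0, -0.0], [0, 0.0042, -0.2053, 0.0225, 0.357, 0.0, 0.0]]
```

>>> {"name": "servo_tool", "arguments": {"moves": [[0,0.0008,-0.0411,0.0045,0.071,0,0],[0,0.0017,-0.0821,0.009,0.143,0,0],[0,0.0025,-0.1232,0.0135,0.214,0,0],[0,0.0034,-0.1642,0.018,0.285,0,0],[0,0.0042,-0.2053,0.0225,0.357,0,0]]}}

```text
time_s: 1.6
eef_pos: [512.6, -21.1, 275.5]
tcp_rot: [138.2, 90.0, 136.1]
contact_force: [1.0, 0.9, -0.2]
grip_width: 85.4
```

Run:
```python
from plan import *
check()
R=tip(-10.6); bz=-R[:,0]; o=np.array([621.1,-181.3,46.9])
print("hover",o+bz*118, "grasp",o+bz*30)
rows(interp(o+bz*125,R,5),0)
```

```text
t 1.6 meas [512.6 -21.1 275.5] cmd [512.7 -22.5 275.8] dp [-0.1  1.4 -0.4] rot [0.14 0.02 0.01] F [ 1.   0.9 -0.2] M [ 0.01 -0.02  0.05] w 85.4 j [-17.  -8.  -4.  94.   0.  75.]
hover [ 572.08204142 -172.1265384   153.84431887] grasp [ 608.63780714 -178.967764     74.08923361]
[[0, 0.0231, -0.0294, 0.0123, 0.03, -0.087, -0.007], [0, 0.0463, -0.0588, 0.0246, 0.06, -0.174, -0.013], [0, 0.0694, -0.0882, 0.0369, 0.089, -0.261, -0.02], [0, 0.0925, -0.1176, 0.0492, 0.119, -0.348, -0.026], [0, 0.1156, -0.1471, 0.0615, 0.149, -0.435, -0.033]]
```

>>> {"name": "servo_tool", "arguments": {"moves": [[0,0.0231,-0.0294,0.0123,0.03,-0.087,-0.007],[0,0.0463,-0.0588,0.0246,0.06,-0.174,-0.013],[0,0.0694,-0.0882,0.0369,0.089,-0.261,-0.02],[0,0.0925,-0.1176,0.0492,0.119,-0.348,-0.026],[0,0.1156,-0.1471,0.0615,0.149,-0.435,-0.033]]}}

```text
time_s: 2.1
eef_pos: [569.1, -169.7, 159.4]
tcp_rot: [-0.0, 64.8, -10.7]
contact_force: [0.5, 0.3, -1.4]
grip_width: 85.7
```

>>> {"name": "servo_tool", "arguments": {"moves": [[0,0,0,0,0,0,0]]}}

```text
time_s: 2.2
eef_pos: [565.4, -168.9, 152.8]
tcp_rot: [0.4, 65.4, -10.4]
contact_force: [0.7, 1.4, -1.4]
grip_width: 85.1
```

```bash
cat > look.py <<'E'
from ov import *
import sys,pickle
from plan import check,load
from workcell import state
from scipy.spatial.transform import Rotation as Ro
def tool():
    s=state(); return s['eef_pos'],Ro.from_euler('xyz',s['tcp_rot'],degrees=True).as_matrix()
def both(tag,ct,st,cs,ss,draw=True):
    for n,c,sc in (("top",ct,st),("side",cs,ss)):
        d=get_image(n); pickle.dump(d,open(n+tag+".pkl","wb")); im=crop(d,c,sc)
        if draw:
            p,R=tool()
            # pad rectangles at opening w/2, 22 wide, TCP end
            w=state()['grip_width']/2
            for sg in (1,-1):
                poly(im,d,p+np.array([[0,11,sg*w],[0,-11,sg*w],[-40,-11,sg*w],[-40,11,sg*w]])@R.T,c,sc,(0,0,255))
        cv2.imwrite(f"pics/{n}{tag}.png",im)
E
python3 - <<'E'
from look import *
check()
both("1",(340,180,450,275),7,(250,140,340,245),5.7)
E
```

```text
t 2.2 meas [ 565.4 -168.9  152.8] cmd [ 569.2 -171.6  160.2] dp [-3.8  2.7 -7.4] rot [0.24 0.35 0.09] F [ 0.7  1.4 -1.4] M [0.12 0.42 0.03] w 85.1 j [-35. -28. -37.  59.  10.  68.]
```

View pics/top1.png

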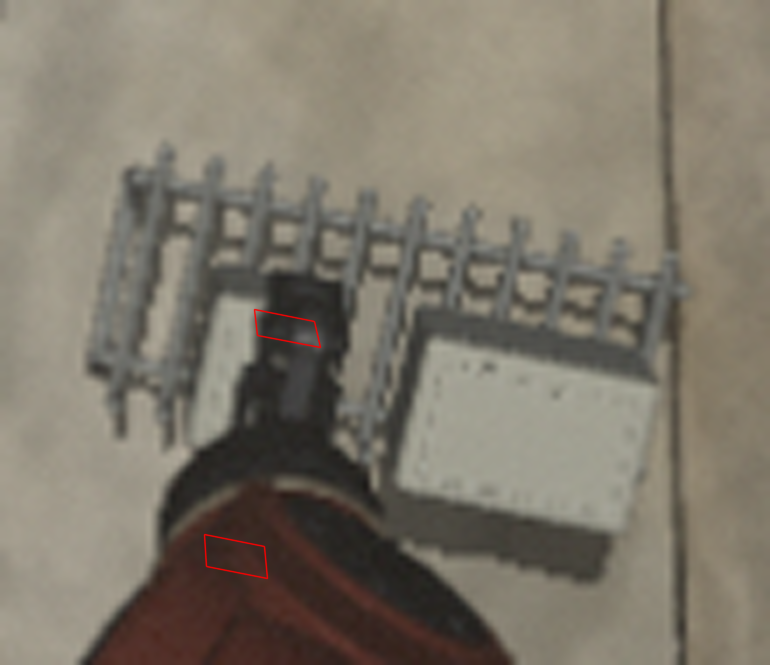

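View pics/side1.png

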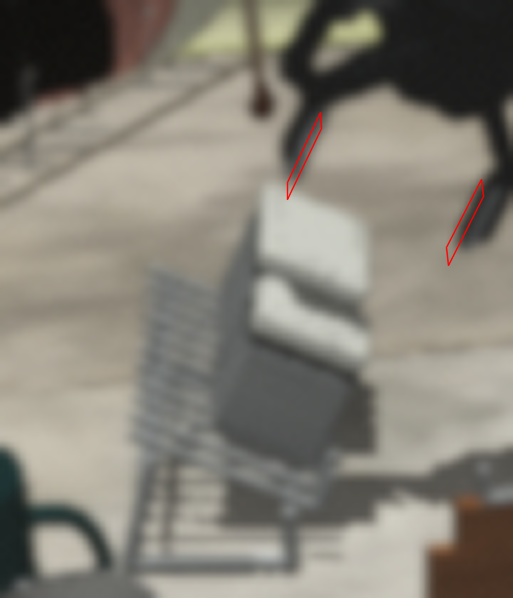

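>>> {"name": "servo_tool", "arguments": {"moves": [[0,0,0,0,0,0,0]]}}

```text
time_s: 2.4
eef_pos: [569.7, -168.3, 162.1]
tcp_rot: [-0.1, 65.0, -10.6]
contact_force: [0.4, -0.1, -0.1]
grip_width: 85.7
```

```bash
python3 -c "
from plan import *
check()"
```

```text
t 2.4 meas [ 569.7 -168.3  162.1] cmd [ 569.2 -171.6  160.2] dp [0.5 3.3 1.9] rot [-0.1  -0.08  0.  ] F [ 0.4 -0.1 -0.1] M [ 0.12  0.35 -0.  ] w 85.7 j [-34. -28. -36.  59.  10.  68.]
```

>>> {"name": "servo_tool", "arguments": {"moves": [[0,0.02,0,0,0,0,0],[0,0.045,0,0,0,0,0],[0,0.068,0,0,0,0,0],[0,0.085,0,0,0,0,0],[0,0.095,0,0,0,0,0]]}}

```text
time_s: 2.9
eef_pos: [609.5, -175.1, 74.3]
tcp_rot: [-0.0, 65.0, -10.5]
contact_force: [0.3, 0.0, 0.4]
grip_width: 85.4
```

```bash
python3 -c "
from plan import *
p,R=load(); setcmd(p+R[:,0]*95,R)
check()"
```

```text
t 2.9 meas [ 609.5 -175.1   74.3] cmd [ 608.6 -179.    74.1] dp [0.9 3.9 0.2] rot [-0.13  0.    0.06] F [0.3 0.  0.4] M [ 0.08  0.39 -0.04] w 85.4 j [-32. -17. -37.  47.   9.  70.]
```

>>> {"name": "servo_tool", "arguments": {"moves": [[0,0,-0.0035,0,0,0,0],[1,0,-0.0035,0,0,0,0],[1,0,-0.0035,0,0,0,0],[1,0,-0.0035,0,0,0,0],[1,0,-0.0035,0,0,0,0]]}}

```text
time_s: 3.4
eef_pos: [608.4, -179.7, 76.0]
tcp_rot: [-0.1, 64.9, -10.7]
contact_force: [-4.2, 1.4, 6.7]
grip_width: 59.4
```

>>> {"name": "servo_tool", "arguments": {"moves": [[1,0,0,0,0,0,0],[1,0,0,0,0,0,0]]}}

```text
time_s: 3.6
eef_pos: [608.4, -179.7, 76.0]
tcp_rot: [-0.1, 64.9, -10.7]
contact_force: [-3.8, 1.5, 6.6]
grip_width: 59.0
```

Run:
```python
from look import *
check()
both("2",(340,180,450,275),7,(250,140,340,245),5.7)
```

```text
t 3.6 meas [ 608.4 -179.7   76. ] cmd [ 608.6 -179.    74.1] dp [-0.2 -0.7  1.9] rot [-0.06 -0.14 -0.02] F [-3.8  1.5  6.6] M [0.22 0.53 0.02] w 59.0 j [-33. -17. -37.  47.   9.  70.]
```

View pics/side2.png

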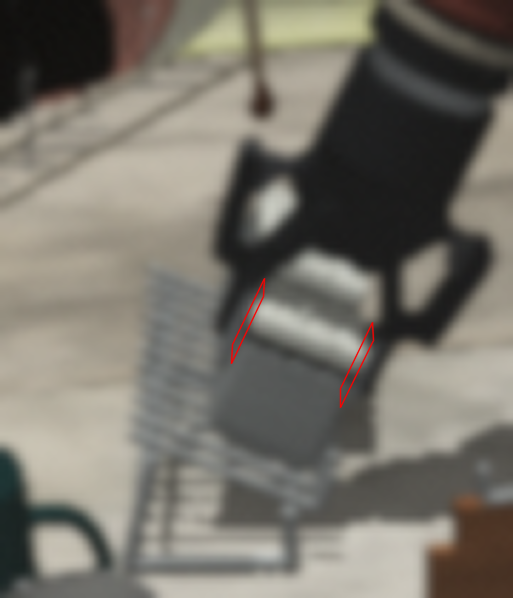

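View pics/top2.png

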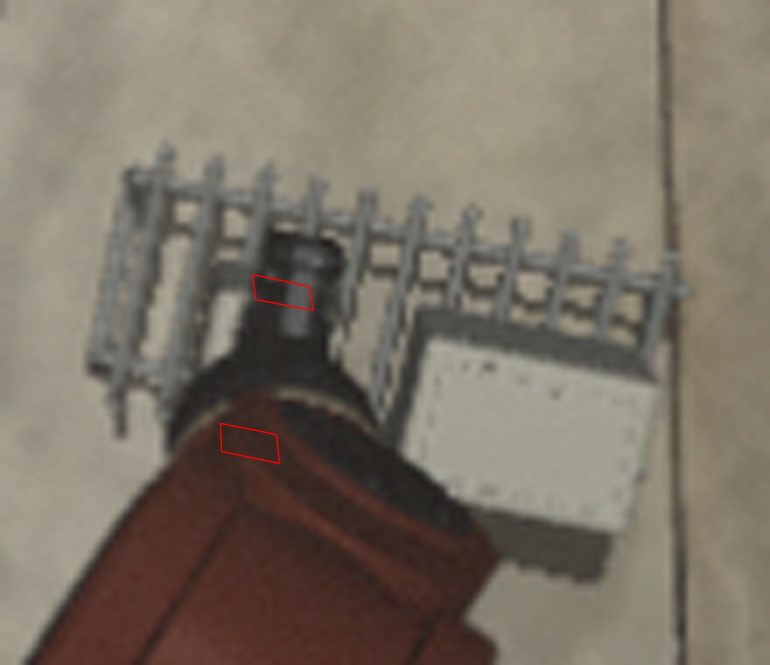

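```bash
cat >> plan.py <<'E'
def sync():
    from workcell import state
    s=state(); R=Ro.from_euler('xyz',s['tcp_rot'],degrees=True).as_matrix(); setcmd(s['eef_pos'],R)
E
python3 - <<'E'
from plan import *
sync()
p,R=load(); up=-R[:,0]
w=[(p+up*12,R),(p+up*40,R)]
w+=interp([545,-90,190],down(-0.75),4,p+up*60,R)[:3]
print([np.round(a[0]) for a in w])
rows(w,1)
E
```

```text
[array([ 603., -179.,   87.]), array([ 592., -177.,  112.]), array([ 574., -154.,  145.]), array([ 564., -132.,  160.]), array([ 555., -111.,  175.])]
[[1, -0.012, -0.0, -0.0, 0.0, 0.0, 0.0], [1, -0.04, -0.0, 0.0, 0.0, 0.0, 0.0], [1, -0.0792, 0.0191, -0.0057, -0.042, 0.109, 0.01], [1, -0.0984, 0.0382, -0.0115, -0.084, 0.219, 0.019], [1, -0.1176, 0.0573, -0.0172, -0.126, 0.328, 0.029]]
```

>>> {"name": "servo_tool", "arguments": {"moves": [[1,-0.012,0,0,0,0,0],[1,-0.04,0,0,0,0,0],[1,-0.0792,0.0191,-0.0057,-0.042,0.109,0.01],[1,-0.0984,0.0382,-0.0115,-0.084,0.219,0.019],[1,-0.1176,0.0573,-0.0172,-0.126,0.328,0.029]]}}

```text
time_s: 4.2
eef_pos: [553.4, -110.6, 176.7]
tcp_rot: [-3.9, 83.9, -7.0]
contact_force: [1.2, 0.2, -1.5]
grip_width: 59.3
```

Run:
```python
from plan import *
check()
w=interp([540,-55,188],down(-0.75),2)
w+=interp([529,70,180],down(-0.75),3,*w[-1])
print([np.round(a[0]) for a in w])
rows(w,1)
```

```text
t 4.2 meas [ 553.4 -110.6  176.7] cmd [ 554.6 -111.2  175.1] dp [-1.1  0.7  1.6] rot [-0.07  0.2  -0.  ] F [ 1.2  0.2 -1.5] M [ 0.02  0.08 -0.01] w 59.3 j [-26.  -8. -15.  78.   2.  68.]
[array([547., -83., 182.]), array([540., -55., 188.]), array([536., -13., 185.]), array([533.,  28., 183.]), array([529.,  70., 180.])]
[[1, -0.0076, 0.0276, -0.0081, -0.021, 0.055, 0.005], [1, -0.0151, 0.0553, -0.0161, -0.042, 0.109, 0.009], [1, -0.0134, 0.0967, -0.0223, -0.042, 0.109, 0.009], [1, -0.0117, 0.1381, -0.0286, -0.042, 0.109, 0.009], [1, -0.01, 0.1795, -0.0348, -0.042, 0.109, 0.009]]
```

>>> {"name": "servo_tool", "arguments": {"moves": [[1,-0.0076,0.0276,-0.0081,-0.021,0.055,0.005],[1,-0.0151,0.0553,-0.0161,-0.042,0.109,0.009],[1,-0.0134,0.0967,-0.0223,-0.042,0.109,0.009],[1,-0.0117,0.1381,-0.0286,-0.042,0.109,0.009],[1,-0.01,0.1795,-0.0348,-0.042,0.109,0.009]]}}

```text
time_s: 4.7
eef_pos: [527.9, 71.8, 179.4]
tcp_rot: [144.5, 89.9, 143.7]
contact_force: [0.9, 0.1, -1.4]
grip_width: 59.3
```

Run:
```python
from plan import *
check()
rows(interp([529,90,152],down(-0.75),3),1)
```

```text
t 4.7 meas [527.9  71.8 179.4] cmd [529.  70. 180.] dp [-1.1  1.8 -0.6] rot [0.03 0.09 0.08] F [ 0.9  0.1 -1.4] M [-0.02 -0.03  0.01] w 59.3 j [ -6.  -6. -12.  84.   0.  84.]
[[1, 0.0093, 0.0067, -0.0001, -0.0, 0.0, 0.0], [1, 0.0187, 0.0133, -0.0002, -0.0, 0.0, 0.0], [1, 0.028, 0.02, -0.0002, -0.0, 0.0, 0.0]]
```

>>> {"name": "servo_tool", "arguments": {"moves": [[1,0.0093,0.0067,0,0,0,0],[1,0.02,0.0133,0,0,0,0],[1,0.026,0.018,0,0,0,0],[1,0.028,0.02,0,0,0,0]]}}

```text
time_s: 5.1
eef_pos: [528.2, 89.9, 149.6]
tcp_rot: [164.6, 89.8, 163.8]
contact_force: [-0.5, -0.3, -1.4]
grip_width: 59.1
```

Run:
```python
from look import *
check()
both("3",(215,215,335,300),6,(310,160,410,305),4)
```

```text
t 5.1 meas [528.2  89.9 149.6] cmd [529.  90. 152.] dp [-0.9 -0.1 -2.4] rot [0.05 0.21 0.07] F [-0.5 -0.3 -1.4] M [0.03 0.01 0.01] w 59.1 j [ -4.  -5. -14.  81.   0.  86.]
```

View pics/side3.png

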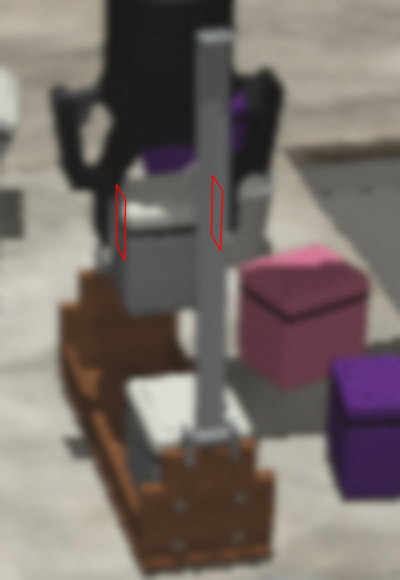

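View pics/top3.png

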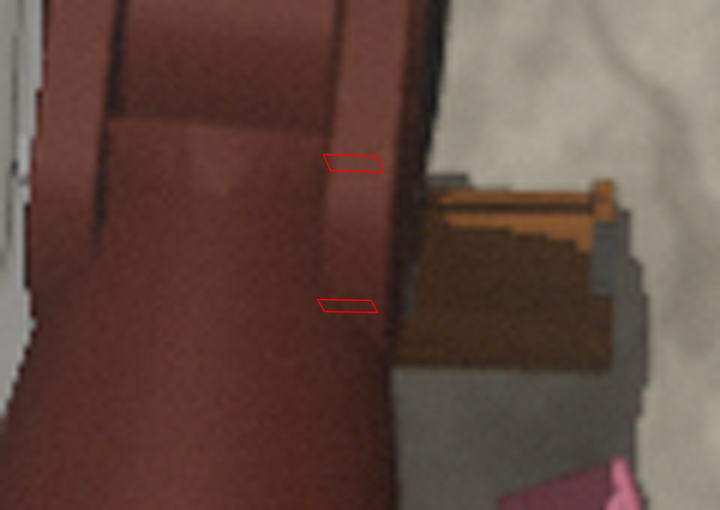

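```bash
cat > ov3.py <<'E'
from look import *
def shot(tag,fn,c,sc,L,hz,cx,cy,yaw,du=0,dv=0,d=None,tl=None,ylo=0):
    s=d if d is not None else pickle.load(open(tag+".pkl","rb")); im=crop(s,c,sc)
    p,R=tl if tl else tool()
    def pl(P,col):
        q=(proj(s,P)+[du,dv]-np.array(c[:2])+.5)*sc-.5
        cv2.polylines(im,[np.round(q).astype(int)],True,col,1,cv2.LINE_AA)
    for x in (hz,hz-72+6):   # tool x coordinate of lid: -(42)
        pass
    for h in (72,64,6):
        pl(p+np.array([[hz-h,L/2+ylo,30],[hz-h,-L/2+ylo,30],[hz-h,-L/2+ylo,-30],[hz-h,L/2+ylo,-30]])@R.T,(0,255,0))
    Rc,o=T(cx,cy,np.radians(yaw))
    def rect(hx,y0,y1,z): return np.array([[hx,y1,z],[hx,y0,z],[-hx,y0,z],[-hx,y1,z]])
    for P,col in ((rect(40.5,-117.5,117.5,0),(0,0,255)),(rect(32.5,-107.5,107.5,34),(0,255,255)),(rect(30,-117.5,-107.5,85),(255,0,255)),(rect(30,107.5,117.5,85),(255,0,255))):
        pl(P@Rc.T+o,col)
    cv2.imwrite(fn,im)
if __name__=="__main__":
    shot("side3","pics/side3b.png",(310,160,410,305),4,50,30,529,98.5,-.75,-1.5,-1.2)
E
python3 ov3.py
```

```text
(no output)
```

View pics/side3b.png

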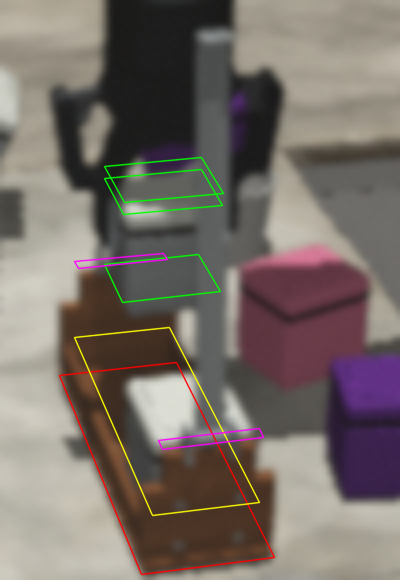

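Run:
```python
from plan import *
check(); sync()
w=[interp([529,90,z],down(-0.75),1)[0] for z in (136,112,88,72,65)]
rows(w,1)
```

```text
t 5.2 meas [528.5  89.8 150.3] cmd [529.  90. 152.] dp [-0.5 -0.2 -1.7] rot [0.05 0.17 0.07] F [-0.1 -0.1 -2.4] M [-0.04 -0.04 -0.04] w 59.4 j [ -4.  -5. -14.  81.   0.  86.]
[[1, 0.0143, 0.0002, 0.0005, -0.001, -0.003, -0.001], [1, 0.0383, 0.0002, 0.0006, -0.001, -0.003, -0.001], [1, 0.0623, 0.0002, 0.0007, -0.001, -0.003, -0.001], [1, 0.0783, 0.0001, 0.0007, -0.001, -0.003, -0.001], [1, 0.0853, 0.0001, 0.0007, -0.001, -0.003, -0.001]]
```

>>> {"name": "servo_tool", "arguments": {"moves": [[1,0.0143,0,0.0005,-0.001,-0.003,-0.001],[1,0.0383,0,0.0006,-0.001,-0.003,-0.001],[1,0.0623,0,0.0007,-0.001,-0.003,-0.001],[1,0.0783,0,0.0007,-0.001,-0.003,-0.001],[1,0.0853,0,0.0007,-0.001,-0.003,-0.001]]}}

```text
time_s: 5.7
eef_pos: [528.1, 90.2, 63.2]
tcp_rot: [175.1, 89.9, 174.3]
contact_force: [-0.7, -0.8, -1.2]
grip_width: 59.4
```

>>> {"name": "servo_tool", "arguments": {"moves": [[1,0.004,0,0,0,0,0],[1,0.008,0,0,0,0,0]]}}

```text
time_s: 5.9
eef_pos: [529.9, 90.3, 57.9]
tcp_rot: [-0.7, 89.9, -1.4]
contact_force: [0.4, -0.2, -0.9]
grip_width: 59.6
```

Run:
```python
from look import *
check()
d=get_image("side"); pickle.dump(d,open("side4.pkl","wb"))
shot=__import__("ov3").shot
shot("side4","pics/side4.png",(310,160,410,305),4,50,30,529,98.5,-.75,-1.5,-1.2)
cv2.imwrite("pics/side4r.png",crop(d,(310,190,400,305),5))
```

```text
t 5.9 meas [529.9  90.3  57.9] cmd [529.  90.  65.] dp [ 0.9  0.4 -7.1] rot [-0.05 -0.12 -0.  ] F [ 0.4 -0.2 -0.9] M [ 0.02 -0.03 -0.06] w 59.6 j [ -4.  -3. -21.  71.   0.  86.]
```

View pics/side4r.png

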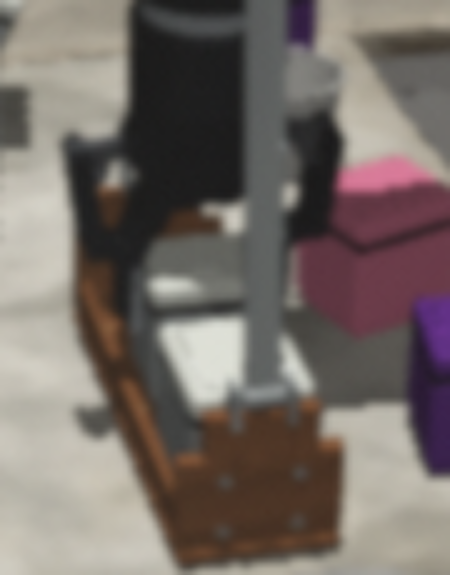

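>>> {"name": "servo_tool", "arguments": {"moves": [[1,0.004,0,0,0,0,0],[1,0.008,0,0,0,0,0],[1,0.011,0,0,0,0,0],[1,0.013,0,0,0,0,0],[1,0.014,0,0,0,0,0]]}}

```text
time_s: 6.45
eef_pos: [529.2, 90.4, 43.6]
tcp_rot: [-10.3, 90.0, -11.0]
contact_force: [-4.6, -1.0, 9.5]
grip_width: 59.4
```

>>> {"name": "servo_tool", "arguments": {"moves": [[1,0.002,0,0,0,0,0],[1,0.002,0,0,0,0,0]]}}

```text
time_s: 6.65
eef_pos: [529.2, 90.4, 43.5]
tcp_rot: [-21.7, 89.9, -22.4]
contact_force: [-10.6, -1.7, 19.6]
grip_width: 59.2
```

>>> {"name": "servo_tool", "arguments": {"moves": [[1,-0.003,0,0,0,0,0],[1,-0.0035,0.004,0,0,0,0],[1,-0.0035,0.008,0,0,0,0],[1,-0.0035,0.012,0,0,0,0],[1,-0.0035,0.014,0,0,0,0]]}}

```text
time_s: 7.15
eef_pos: [529.3, 104.8, 44.6]
tcp_rot: [-24.9, 90.0, -25.6]
contact_force: [0.0, -1.6, -0.9]
grip_width: 59.2
```

>>> {"name": "servo_tool", "arguments": {"moves": [[1,0,0.002,0,0,0,0],[1,0,0.004,0,0,0,0]]}}

```text
time_s: 7.35
eef_pos: [529.4, 108.4, 44.7]
tcp_rot: [-33.0, 89.9, -33.8]
contact_force: [-0.5, -12.7, -2.7]
grip_width: 59.2
```

>>> {"name": "servo_tool", "arguments": {"moves": [[1,0,0.002,0,0,0,0],[1,0,0.002,0,0,0,0]]}}

```text
time_s: 7.55
eef_pos: [529.4, 108.4, 44.7]
tcp_rot: [-86.5, 89.7, -87.3]
contact_force: [-1.4, -15.1, -0.8]
grip_width: 59.4
```

Run:
```python
from look import *
check()
d=get_image("side"); pickle.dump(d,open("side5.pkl","wb"))
cv2.imwrite("pics/side5r.png",crop(d,(310,190,400,305),5))
```

```text
t 7.55 meas [529.4 108.4  44.7] cmd [529.  90.  65.] dp [  0.4  18.4 -20.3] rot [ 0.02 -0.01 -0.27] F [ -1.4 -15.1  -0.8] M [-2.56  0.2   0.12] w 59.4 j [ -2.  -1. -21.  70.  -0.  89.]
```

View pics/side5r.png

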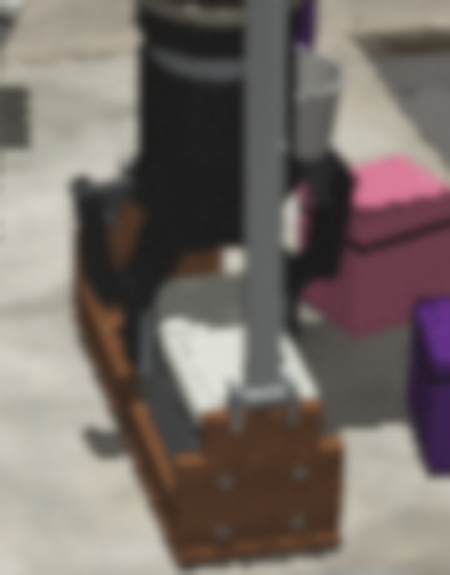

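>>> {"name": "servo_tool", "arguments": {"moves": [[1,0.0015,-0.003,0,0,0,0],[1,0.003,-0.003,0,0,0,0],[1,0.003,-0.003,0,0,0,0]]}}

```text
time_s: 7.9
eef_pos: [529.6, 107.4, 43.5]
tcp_rot: [-5.9, 89.9, -6.6]
contact_force: [-7.6, -3.4, 15.4]
grip_width: 59.4
```

>>> {"name": "servo_tool", "arguments": {"moves": [[1,-0.002,0,0,0,0,0],[0.3,-0.002,0,0,0,0,0],[0,-0.002,0,0,0,0,0],[0,-0.002,0,0,0,0,0]]}}

```text
time_s: 8.3
eef_pos: [529.4, 107.6, 43.6]
tcp_rot: [16.8, 90.0, 16.1]
contact_force: [0.7, 1.3, -0.1]
grip_width: 84.6
```

Run:
```python
from look import *
check()
from plan import *
sync(); p,R=load()
rows([(p+[0,0,z],down(-.75)) for z in (10,40,75,110,140)],0)
```

```text
t 8.3 meas [529.4 107.6  43.6] cmd [529.  90.  65.] dp [  0.4  17.6 -21.3] rot [-0.06 -0.04  0.01] F [ 0.7  1.3 -0.1] M [-0.02  0.01  0.05] w 84.6 j [ -2.  -1. -22.  70.   0.  88.]
[[0, -0.01, 0.0, 0.0, 0.001, 0.001, -0.0], [0, -0.04, 0.0, 0.0, 0.001, 0.001, -0.0], [0, -0.075, 0.0, 0.0001, 0.001, 0.001, -0.0], [0, -0.11, 0.0, 0.0001, 0.001, 0.001, -0.0], [0, -0.14, 0.0, 0.0001, 0.001, 0.001, -0.0]]
```

>>> {"name": "servo_tool", "arguments": {"moves": [[0,-0.01,0,0,0,0,0],[0,-0.04,0,0,0,0,0],[0,-0.075,0,0,0,0,0],[0,-0.11,0,0,0,0,0],[0,-0.14,0,0,0,0,0]]}}

```text
time_s: 8.8
eef_pos: [529.6, 107.5, 186.7]
tcp_rot: [0.4, 89.8, -0.3]
contact_force: [-0.1, -0.3, 0.3]
grip_width: 85.6
```

Run:
```python
from plan import *
check()
p,R=load(); setcmd([529.4,107.6,183.6],down(-.75))
w=interp([530,-60,215],down(-3),5)
print([np.round(a[0]) for a in w]); rows(w,0)
```

```text
t 8.8 meas [529.6 107.5 186.7] cmd [529.4 107.5 183.6] dp [ 0.2 -0.1  3. ] rot [-0.05 -0.17 -0.01] F [-0.1 -0.3  0.3] M [ 0.01 -0.06  0.01] w 85.6 j [ -2.  -5. -10.  85.   0.  88.]
[array([530.,  74., 190.]), array([530.,  41., 196.]), array([530.,   7., 202.]), array([530., -26., 209.]), array([530., -60., 215.])]
[[0, -0.0063, -0.0335, 0.0006, 0.008, 0.0, 0.0], [0, -0.0126, -0.067, 0.0011, 0.016, 0.0, 0.0], [0, -0.0188, -0.1005, 0.0017, 0.024, 0.0, 0.0], [0, -0.0251, -0.1341, 0.0022, 0.031, 0.0, 0.0], [0, -0.0314, -0.1676, 0.0028, 0.039, 0.0, 0.0]]
```

>>> {"name": "servo_tool", "arguments": {"moves": [[0,-0.0063,-0.0335,0.0006,0.008,0,0],[0,-0.0126,-0.067,0.0011,0.016,0,0],[0,-0.0188,-0.1005,0.0017,0.024,0,0],[0,-0.0251,-0.1341,0.0022,0.031,0,0],[0,-0.0314,-0.1676,0.0028,0.039,0,0]]}}

```text
time_s: 9.3
eef_pos: [529.9, -61.5, 216.4]
tcp_rot: [-3.4, 89.9, -6.3]
contact_force: [-0.1, 0.2, -0.7]
grip_width: 85.1
```

Run:
```python
from look import *
check()
d=get_image("top"); pickle.dump(d,open("top6.pkl","wb"))
cv2.imwrite("pics/top6.png",crop(d,(215,215,335,300),6))
R=__import__("plan").tip(-10.6); o=np.array([603.,-279.3,46.9]); bz=-R[:,0]
from plan import *
w=interp(o+bz*130,R,6); print([np.round(a[0]) for a in w]); rows(w[:5],0)
```

```text
t 9.3 meas [529.9 -61.5 216.4] cmd [530. -60. 215.] dp [-0.1 -1.4  1.4] rot [-0.03 -0.11 -0.01] F [-0.1  0.2 -0.7] M [ 0.05 -0.08 -0.03] w 85.1 j [-21.  -6.  -8.  88.   0.  72.]
[array([533., -95., 207.]), array([ 536., -130.,  198.]), array([ 540., -165.,  190.]), array([ 543., -199.,  181.]), array([ 546., -234.,  173.]), array([ 549., -269.,  165.])]
[[0, 0.0084, -0.0346, 0.005, 0.022, -0.073, -0.005], [0, 0.0168, -0.0693, 0.01, 0.044, -0.145, -0.01], [0, 0.0251, -0.1039, 0.0149, 0.065, -0.218, -0.014], [0, 0.0335, -0.1386, 0.0199, 0.087, -0.29, -0.019], [0, 0.0419, -0.1732, 0.0249, 0.109, -0.363, -0.024]]
```

View pics/top6.png

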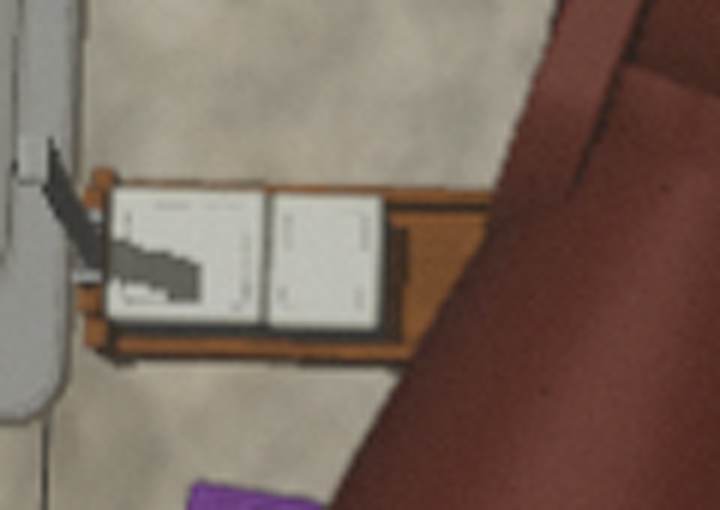

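>>> {"name": "servo_tool", "arguments": {"moves": [[0,0.0084,-0.0346,0.005,0.022,-0.073,-0.005],[0,0.0168,-0.0693,0.01,0.044,-0.145,-0.01],[0,0.0251,-0.1039,0.0149,0.065,-0.218,-0.014],[0,0.0335,-0.1386,0.0199,0.087,-0.29,-0.019],[0,0.0419,-0.1732,0.0249,0.109,-0.363,-0.024]]}}

```text
time_s: 9.85
eef_pos: [546.2, -235.9, 174.3]
tcp_rot: [-0.8, 68.9, -10.0]
contact_force: [0.3, -1.3, -0.0]
grip_width: 85.4
```

Run:
```python
from look import *
from plan import *
check()
R=tip(-10.6); o=np.array([603.,-279.3,46.9]); bz=-R[:,0]
w=interp(o+bz*120,R,3); w+=[w[-1]]; print([np.round(a[0]) for a in w]); rows(w[:5],0)
t=pickle.load(open("top6.pkl","rb"))
for q in [(107,250),(263,250),(270,250),(383,250)]: print(unproj(t,px(q,6,(215,215)),84).round(1))
t=pickle.load(open("top0.pkl","rb"))
for q in [(590,195),(613,220)]: print(unproj(t,px(q,6,(215,225)),85).round(1))
```

```text
t 9.85 meas [ 546.2 -235.9  174.3] cmd [ 545.9 -234.3  173.1] dp [ 0.3 -1.6  1.2] rot [-0.01 -0.3  -0.05] F [ 0.3 -1.3 -0. ] M [ 0.13  0.35 -0.03] w 85.4 j [-42. -22. -28.  65.  11.  59.]
[array([ 548., -246.,  167.]), array([ 551., -258.,  161.]), array([ 553., -270.,  156.]), array([ 553., -270.,  156.])]
[[0, 0.007, -0.0113, 0.002, 0.007, -0.024, -0.002], [0, 0.014, -0.0226, 0.0039, 0.015, -0.048, -0.003], [0, 0.021, -0.034, 0.0059, 0.022, -0.073, -0.005], [0, 0.021, -0.034, 0.0059, 0.022, -0.073, -0.005]]
[[531.9 203.1  84. ]]
[[532.9 134.4  84. ]]
[[533.  131.3  84. ]]
[[533.7  81.7  84. ]]
[[532.7  -8.9  85. ]]
[[521.8 -19.1  85. ]]
```

>>> {"name": "servo_tool", "arguments": {"moves": [[0,0.007,-0.0113,0.002,0.007,-0.024,-0.002],[0,0.014,-0.0226,0.0039,0.015,-0.048,-0.003],[0,0.021,-0.034,0.0059,0.022,-0.073,-0.005],[0,0.021,-0.034,0.0059,0.022,-0.073,-0.005]]}}

```text
time_s: 10.25
eef_pos: [552.7, -270.6, 155.3]
tcp_rot: [0.1, 65.0, -10.6]
contact_force: [0.1, 0.5, -0.1]
grip_width: 85.3
```

Run:
```python
from look import *
from plan import *
check()
both("7",(340,180,450,275),7,(250,140,340,245),5.7)
check()
R=tip(-10.6); o=np.array([603.,-279.3,46.9]); bz=-R[:,0]
sync();p0,R0=load();print("to grasp, tool axes",(R0.T@(o+bz*30-p0)).round(1))
```

```text
t 10.25 meas [ 552.7 -270.6  155.3] cmd [ 553.1 -270.   155.7] dp [-0.5 -0.6 -0.4] rot [ 0.07 -0.02  0.02] F [ 0.1  0.5 -0.1] M [0.08 0.44 0.05] w 85.3 j [-45. -22. -32.  59.  14.  58.]
t 10.35 meas [ 553.2 -269.9  156.4] cmd [ 553.1 -270.   155.7] dp [0.1 0.1 0.7] rot [-0.02 -0.02  0.03] F [-0.3 -0.1  0.1] M [ 0.07  0.4  -0.02] w 85.2 j [-45. -22. -31.  59.  14.  58.]
to grasp, tool axes [90.7 -0.1 -0.4]
```

View pics/top7.png

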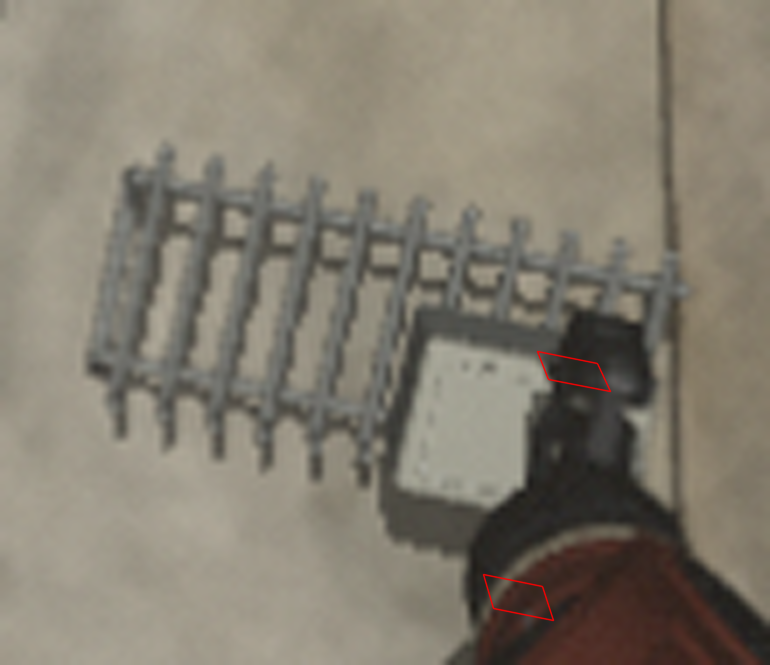

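View pics/side7.png

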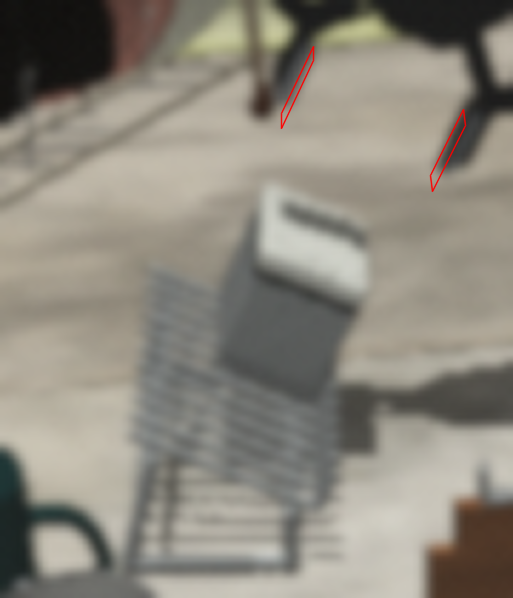

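>>> {"name": "servo_tool", "arguments": {"moves": [[0,0.02,0,0,0,0,0],[0,0.045,0,0,0,0,0],[0,0.068,0,0,0,0,0],[0,0.083,0,0,0,0,0],[0,0.09,0,0,0,0,0]]}}

```text
time_s: 10.85
eef_pos: [591.0, -275.9, 73.4]
tcp_rot: [0.2, 65.0, -10.4]
contact_force: [0.8, 0.1, 0.5]
grip_width: 85.4
```

>>> {"name": "servo_tool", "arguments": {"moves": [[0,0,0,0,0,0,0],[1,0,0,0,0,0,0],[1,0,0,0,0,0,0],[1,0,0,0,0,0,0],[1,0,0,0,0,0,0]]}}

```text
time_s: 11.35
eef_pos: [591.2, -277.5, 76.0]
tcp_rot: [-0.1, 64.8, -10.6]
contact_force: [-4.3, 2.4, 7.1]
grip_width: 59.2
```

>>> {"name": "servo_tool", "arguments": {"moves": [[1,0,0,0,0,0,0]]}}

```text
time_s: 11.45
eef_pos: [591.2, -277.5, 76.0]
tcp_rot: [-0.1, 64.8, -10.6]
contact_force: [-4.6, 2.4, 6.0]
grip_width: 59.5
```

Run:
```python
from look import *
from plan import *
check()
both("8",(340,180,450,275),7,(250,140,340,245),5.7)
R=tip(-10.6); o=np.array([603.,-279.3,46.9])
p,Rm=tool(); print("box origin in tool",(Rm.T@(o-p)).round(1))
```

```text
t 11.45 meas [ 591.2 -277.5   76. ] cmd [ 553.2 -269.9  156.4] dp [ 38.   -7.7 -80.4] rot [-0.03 -0.12 -0.05] F [-4.6  2.4  6. ] M [0.4  0.71 0.09] w 59.5 j [-43. -12. -32.  48.  13.  60.]
box origin in tool [31.4  0.5 -1.6]
```

View pics/top8.png

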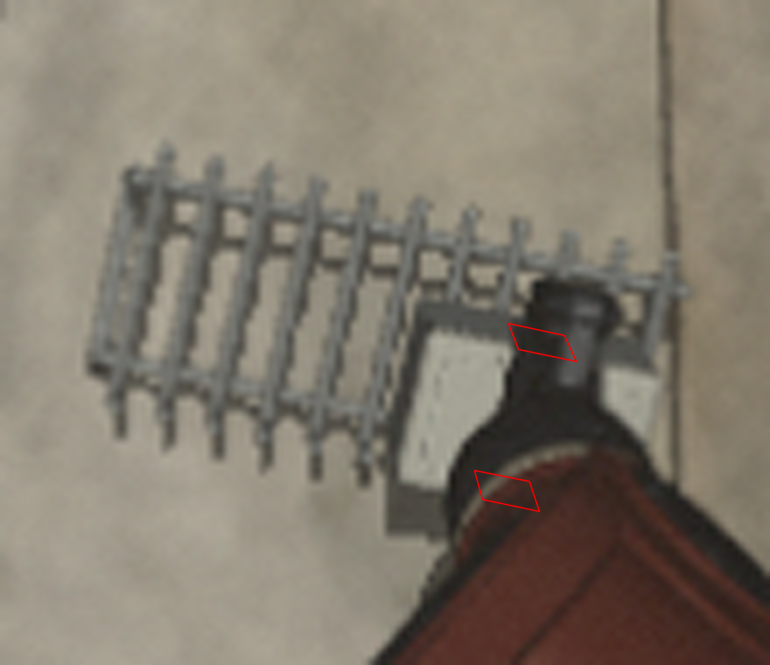

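View pics/side8.png

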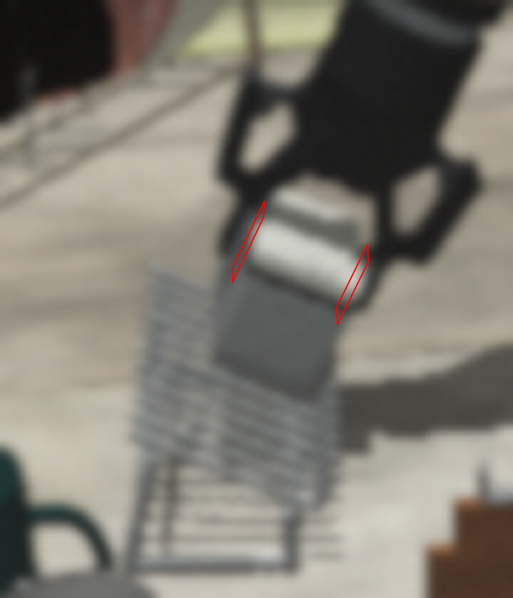

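Run:
```python
from plan import *
sync()
p,R=load(); up=-R[:,0]
w=[(p+up*12,R),(p+up*40,R)]
w+=interp([545,-130,195],down(-0.75),5,p+up*55,R)[:3]
print([np.round(a[0]) for a in w])
rows(w,1)
```

```text
[array([ 586., -277.,   87.]), array([ 574., -274.,  112.]), array([ 564., -245.,  140.]), array([ 559., -216.,  153.]), array([ 554., -187.,  167.])]
[[1, -0.012, -0.0, 0.0, 0.0, 0.0, 0.0], [1, -0.04, -0.0, -0.0, 0.0, 0.0, 0.0], [1, -0.0717, 0.0273, -0.003, -0.034, 0.088, 0.008], [1, -0.0884, 0.0546, -0.006, -0.067, 0.175, 0.015], [1, -0.1051, 0.0819, -0.009, -0.101, 0.263, 0.023]]
```

>>> {"name": "servo_tool", "arguments": {"moves": [[1,-0.012,0,0,0,0,0],[1,-0.04,0,0,0,0,0],[1,-0.0717,0.0273,-0.003,-0.034,0.088,0.008],[1,-0.0884,0.0546,-0.006,-0.067,0.175,0.015],[1,-0.1051,0.0819,-0.009,-0.101,0.263,0.023]]}}

```text
time_s: 12.05
eef_pos: [553.5, -186.6, 168.8]
tcp_rot: [-3.3, 80.1, -7.9]
contact_force: [0.6, 0.4, -2.6]
grip_width: 59.3
```

Run:
```python
from plan import *
check()
w=interp([542,-110,192],down(-0.75),3); w+=interp([529,-30,185],down(-.75),2,*w[-1])
print([np.round(a[0]) for a in w])
rows(w,1)
```

```text
t 12.05 meas [ 553.5 -186.6  168.8] cmd [ 554.3 -187.3  167.3] dp [-0.8  0.7  1.5] rot [-0.04  0.13 -0.04] F [ 0.6  0.4 -2.6] M [ 0.04  0.21 -0.04] w 59.3 j [-34. -10. -17.  74.   4.  61.]
[array([ 550., -162.,  176.]), array([ 546., -136.,  184.]), array([ 542., -110.,  192.]), array([536., -70., 188.]), array([529., -30., 185.])]
[[1, -0.0094, 0.0253, -0.0046, -0.023, 0.058, 0.005], [1, -0.0188, 0.0505, -0.0092, -0.045, 0.117, 0.01], [1, -0.0283, 0.0758, -0.0139, -0.068, 0.175, 0.015], [1, -0.0269, 0.1152, -0.024, -0.068, 0.175, 0.015], [1, -0.0255, 0.1545, -0.0341, -0.068, 0.175, 0.015]]
```

>>> {"name": "servo_tool", "arguments": {"moves": [[1,-0.0094,0.0253,-0.0046,-0.023,0.058,0.005],[1,-0.0188,0.0505,-0.0092,-0.045,0.117,0.01],[1,-0.0283,0.0758,-0.0139,-0.068,0.175,0.015],[1,-0.0269,0.1152,-0.024,-0.068,0.175,0.015],[1,-0.0255,0.1545,-0.0341,-0.068,0.175,0.015]]}}

```text
time_s: 12.55
eef_pos: [528.8, -28.8, 184.6]
tcp_rot: [130.5, 89.9, 129.7]
contact_force: [0.6, 0.4, -1.0]
grip_width: 59.1
```

Run:
```python
from plan import *
check()
w=interp([528.5,30,165],down(-0.75),3); w+=interp([528.5,36.5,140],down(-.75),2,*w[-1])
print([np.round(a[0]) for a in w])
rows(w,1)
```

```text
t 12.55 meas [528.8 -28.8 184.6] cmd [529. -30. 185.] dp [-0.3  1.2 -0.4] rot [0.04 0.04 0.06] F [ 0.6  0.4 -1. ] M [-0.01 -0.04  0.  ] w 59.1 j [-17.  -7. -12.  85.   0.  73.]
[array([529., -10., 178.]), array([529.,  10., 172.]), array([528.,  30., 165.]), array([528.,  33., 152.]), array([528.,  36., 140.])]
[[1, 0.0067, 0.02, -0.0004, 0.0, -0.0, 0.0], [1, 0.0134, 0.04, -0.0009, 0.0, -0.0, 0.0], [1, 0.02, 0.06, -0.0013, 0.0, -0.0, 0.0], [1, 0.0325, 0.0633, -0.0013, 0.0, -0.0, 0.0], [1, 0.045, 0.0665, -0.0014, 0.0, -0.0, 0.0]]
```

>>> {"name": "servo_tool", "arguments": {"moves": [[1,0.0067,0.02,-0.0004,0,0,0],[1,0.0134,0.04,-0.0009,0,0,0],[1,0.02,0.06,-0.0013,0,0,0],[1,0.0325,0.0633,-0.0013,0,0,0],[1,0.045,0.0665,-0.0014,0,0,0]]}}

```text
time_s: 13.05
eef_pos: [528.3, 36.8, 138.8]
tcp_rot: [129.7, 90.0, 129.0]
contact_force: [0.2, -0.9, -1.4]
grip_width: 59.4
```

>>> {"name": "servo_tool", "arguments": {"moves": [[1,0,0,0,0,0,0],[1,0,0,0,0,0,0]]}}

```text
time_s: 13.25
eef_pos: [527.9, 36.1, 138.6]
tcp_rot: [157.9, 89.9, 157.1]
contact_force: [-0.5, 0.0, -1.9]
grip_width: 59.4
```

Run:
```python
from look import *
check()
both("9",(215,215,335,300),6,(310,190,400,305),5,False)
import ov3
ov3.shot("side9","pics/side9b.png",(310,190,400,305),5,90,31.4,528.5,97,-.75,-1.5,-1.2)
```

```text
t 13.25 meas [527.9  36.1 138.6] cmd [528.5  36.5 140. ] dp [-0.6 -0.3 -1.4] rot [0.04 0.12 0.06] F [-0.5  0.  -1.9] M [-0.05  0.02  0.05] w 59.4 j [-10.  -6. -16.  80.   0.  80.]
```

View pics/side9.png

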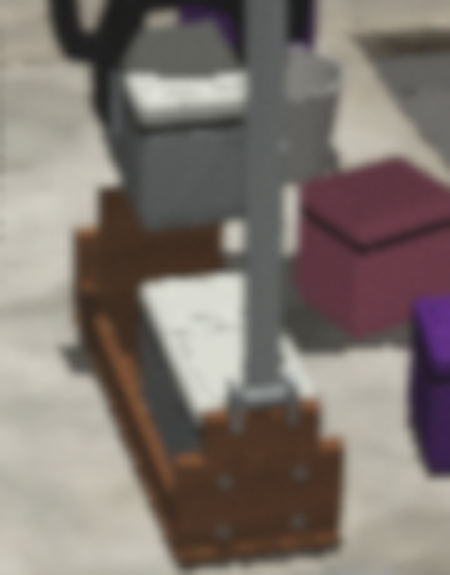

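View pics/side9b.png

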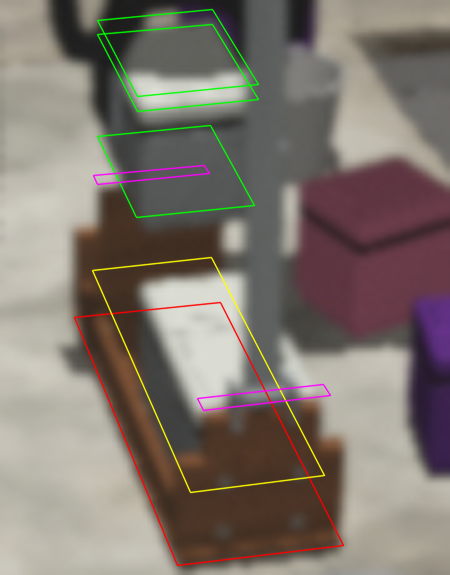

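View pics/top9.png

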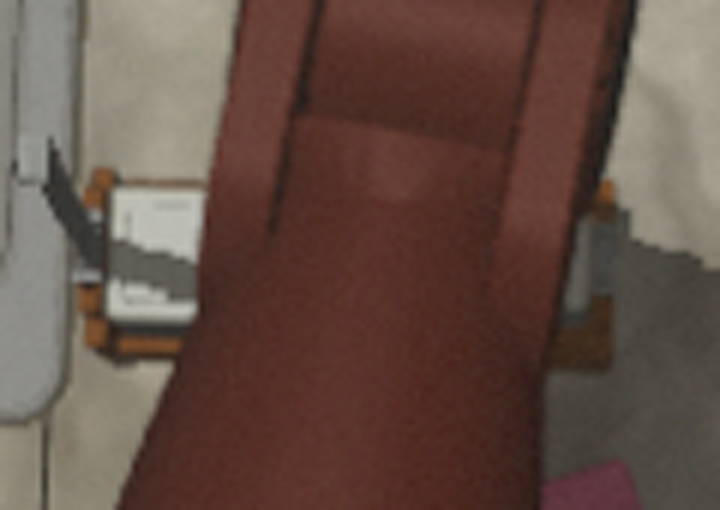

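Run:
```python
from look import *
t=pickle.load(open("top9.pkl","rb"))
cv2.imwrite("pics/top9z.png",crop(t,(295,235,330,285),12))
t=pickle.load(open("top0.pkl","rb"))
cv2.imwrite("pics/top0z.png",crop(t,(295,235,330,285),12))
```

```text
(no output)
```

View pics/top9z.png

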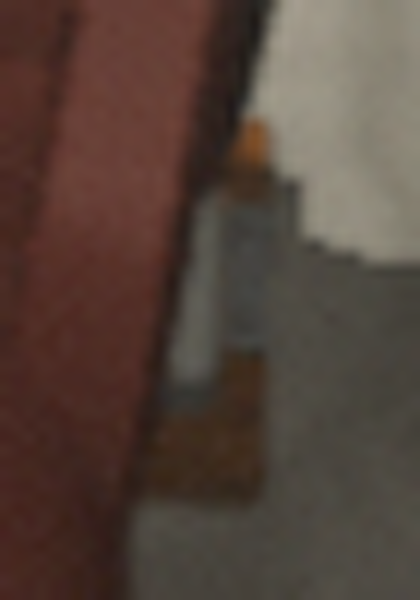

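View pics/top0z.png

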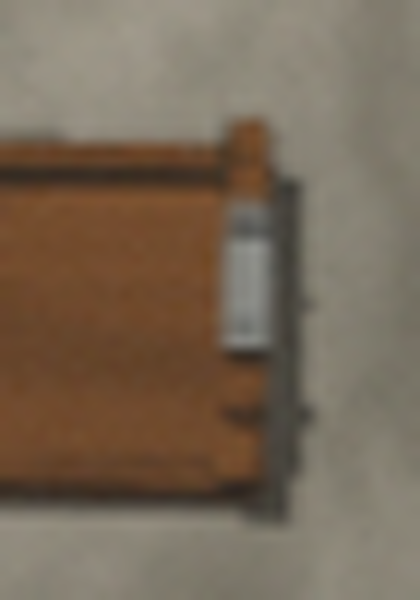

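Run:
```python
from look import *
t=pickle.load(open("top6.pkl","rb"))
cv2.imwrite("pics/top6z.png",crop(t,(222,235,262,285),12))
Rc,o=T(529,98.6,np.radians(-.75))
for P in ([35,107.5,60],[35,117.5,60],[20,107.5,85],[20,117.5,85],[-35,107.5,60],[-35,117.5,60]):
    print(P,((proj(t,np.array([P])@Rc.T+o)-[222,235]+.5)*12-.5).round(0))
```

```text
[35, 107.5, 60] [[140. 126.]]
[35, 117.5, 60] [[ 96. 125.]]
[20, 107.5, 85] [[121. 176.]]
[20, 117.5, 85] [[ 76. 175.]]
[-35, 107.5, 60] [[124. 438.]]
[-35, 117.5, 60] [[ 80. 436.]]
```

View pics/top6z.png

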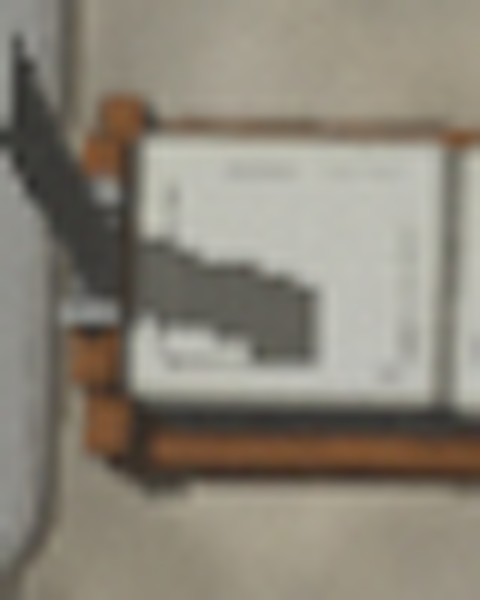

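Run:
```python
from plan import *
sync()
rows([interp([528.5,37.0,z],down(-0.75),1)[0] for z in (135,126,118,113,110)],1)
```

```text
[[1, 0.0043, 0.0009, 0.0001, -0.0, -0.001, -0.001], [1, 0.0133, 0.0009, 0.0001, -0.0, -0.001, -0.001], [1, 0.0213, 0.0009, 0.0001, -0.0, -0.001, -0.001], [1, 0.0263, 0.0009, 0.0001, -0.0, -0.001, -0.001], [1, 0.0293, 0.0009, 0.0001, -0.0, -0.001, -0.001]]
```

>>> {"name": "servo_tool", "arguments": {"moves": [[1,0.0043,0.001,0.0003,0,-0.001,-0.001],[1,0.0133,0.001,0.0005,0,-0.001,-0.001],[1,0.0213,0.001,0.0005,0,-0.001,-0.001],[1,0.0263,0.001,0.0005,0,-0.001,-0.001],[1,0.0293,0.001,0.0005,0,-0.001,-0.001]]}}

```text
time_s: 13.85
eef_pos: [528.2, 37.9, 108.5]
tcp_rot: [177.7, 89.9, 177.0]
contact_force: [0.6, 0.2, -1.9]
grip_width: 59.6
```

>>> {"name": "servo_tool", "arguments": {"moves": [[1,0.003,0,0,0,0,0],[1,0.006,0,0,0,0,0]]}}

```text
time_s: 14.05
eef_pos: [528.8, 37.8, 103.5]
tcp_rot: [-132.0, 90.0, -132.7]
contact_force: [0.3, 0.1, -1.8]
grip_width: 59.5
```

>>> {"name": "servo_tool", "arguments": {"moves": [[1,0.006,0,0,0,0,0],[1,0.013,0,0,0,0,0],[1,0.02,0,0,0,0,0],[1,0.026,0,0,0,0,0],[1,0.03,0,0,0,0,0]]}}

```text
time_s: 14.55
eef_pos: [528.3, 37.8, 72.7]
tcp_rot: [-174.8, 89.9, -175.5]
contact_force: [-0.6, -0.3, -0.3]
grip_width: 59.5
```

>>> {"name": "servo_tool", "arguments": {"moves": [[1,0.003,0,0,0,0,0],[1,0.006,0,0,0,0,0]]}}

```text
time_s: 14.75
eef_pos: [528.7, 37.8, 67.4]
tcp_rot: [-136.7, 90.0, -137.4]
contact_force: [-0.8, -0.3, -0.7]
grip_width: 59.6
```

>>> {"name": "servo_tool", "arguments": {"moves": [[1,0.005,0,0,0,0,0],[1,0.01,0,0,0,0,0],[1,0.015,0,0,0,0,0],[1,0.018,0,0,0,0,0],[1,0.02,0,0,0,0,0]]}}

```text
time_s: 15.25
eef_pos: [528.5, 37.9, 47.1]
tcp_rot: [-178.3, 90.0, -179.0]
contact_force: [-0.2, -0.4, -0.7]
grip_width: 59.6
```

>>> {"name": "servo_tool", "arguments": {"moves": [[1,0.002,0,0,0,0,0],[1,0.003,0,0,0,0,0]]}}

```text
time_s: 15.45
eef_pos: [528.6, 37.8, 44.4]
tcp_rot: [-163.6, 90.0, -164.4]
contact_force: [0.9, -0.1, -0.1]
grip_width: 59.3
```

>>> {"name": "servo_tool", "arguments": {"moves": [[1,0.0015,0,0,0,0,0],[1,0.002,0,0,0,0,0]]}}

```text
time_s: 15.65
eef_pos: [528.8, 37.8, 42.8]
tcp_rot: [-112.7, 90.0, -113.4]
contact_force: [-3.1, -1.5, 4.4]
grip_width: 59.2
```

Floor contact at the expected height. Release and rise.

>>> {"name": "servo_tool", "arguments": {"moves": [[1,-0.0005,0,0,0,0,0],[0.3,-0.0005,0,0,0,0,0],[0,-0.0005,0,0,0,0,0],[0,-0.0005,0,0,0,0,0]]}}

```text
time_s: 16.05
eef_pos: [528.7, 37.9, 43.2]
tcp_rot: [171.2, 90.0, 170.5]
contact_force: [0.1, 0.2, -0.4]
grip_width: 84.6
```

>>> {"name": "servo_tool", "arguments": {"moves": [[0,-0.01,0,0,0,0,0],[0,-0.04,0,0,0,0,0],[0,-0.075,0,0,0,0,0],[0,-0.11,0,-0.005,0,0,0],[0,-0.14,0,-0.02,0,0,0]]}}

```text
time_s: 16.55
eef_pos: [509.2, 38.0, 185.8]
tcp_rot: [-11.2, 89.9, -12.0]
contact_force: [0.1, 0.1, 1.3]
grip_width: 85.5
```

>>> {"name": "servo_tool", "arguments": {"moves": [[0,-0.02,0,-0.04,0,0,0],[0,-0.04,0,-0.085,0,0,0],[0,-0.04,0,-0.1,0,0,0]]}}

```text
time_s: 16.85
eef_pos: [407.3, 39.5, 227.0]
tcp_rot: [-15.7, 89.7, -16.4]
contact_force: [0.9, 0.1, -0.3]
grip_width: 85.2
```

Run:
```python
from look import *
check()
both("10",(215,215,335,300),6,(310,150,400,305),4.5,False)
```

```text
t 16.85 meas [407.3  39.5 227. ] cmd [528.5  37.  110. ] dp [-121.3    2.5  117. ] rot [-0.08 -0.23 -0.05] F [ 0.9  0.1 -0.3] M [ 0.01 -0.01 -0.02] w 85.2 j [-13. -29. -25.  93.  -0.  78.]
```

View pics/top10.png

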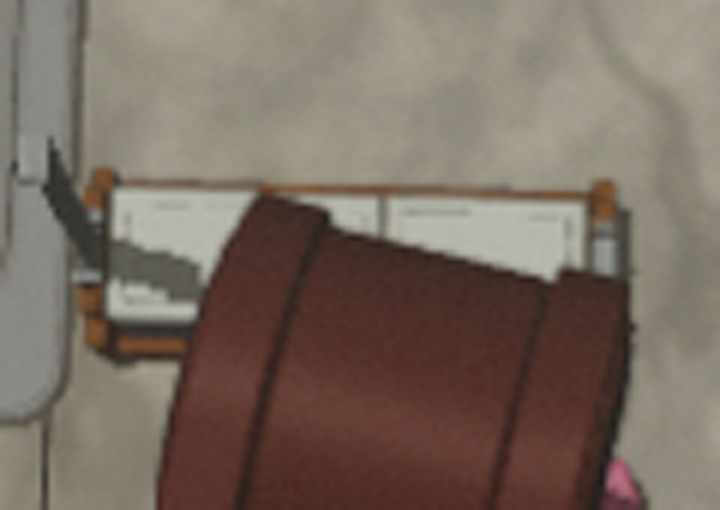

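View pics/side10.png

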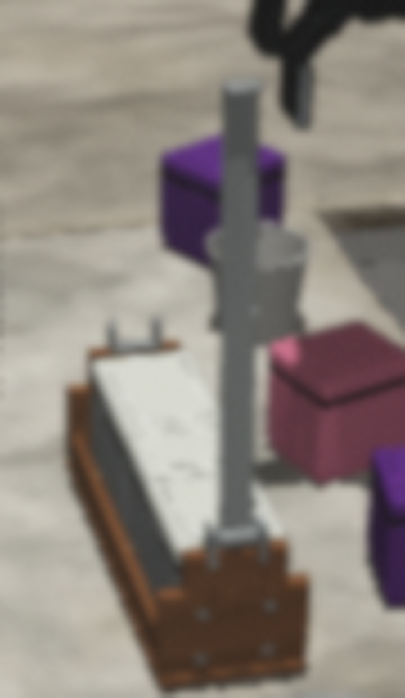

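Run:
```python
from look import *
t=pickle.load(open("top10.pkl","rb")); s=pickle.load(open("side10.pkl","rb"))
hx,hy=530.2,211.1
for th in (1.4,1.45,1.5,1.55,1.6,1.65,1.7):
    P=np.array([[hx,hy-241*np.cos(th),91+241*np.sin(th)]])
    print(th,((proj(t,P)-[215,215]+.5)*6-.5).round(0),((proj(s,P)-[310,150]+.5)*4.5-.5).round(0))
cv2.imwrite("pics/bar.png",crop(t,(205,225,245,275),12))
```

```text
1.4 [[103. 165.]] [[236.  66.]]
1.45 [[ 70. 163.]] [[243.  71.]]
1.5 [[ 37. 162.]] [[250.  78.]]
1.55 [[  4. 162.]] [[257.  86.]]
1.6 [[-28. 161.]] [[265.  96.]]
1.65 [[-60. 161.]] [[272. 107.]]
1.7 [[-92. 161.]] [[280. 119.]]
```

View pics/bar.png

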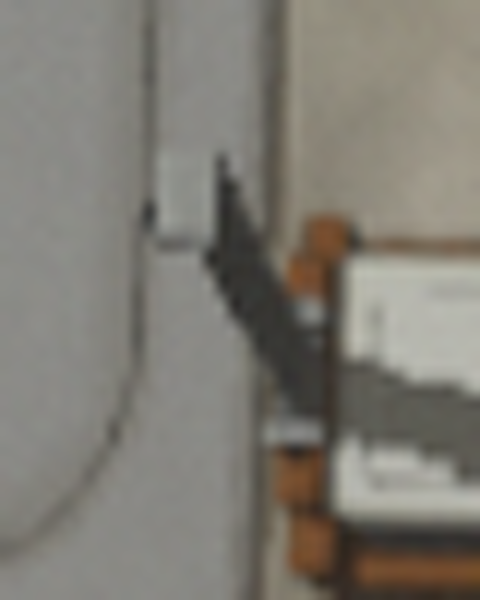

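Run:
```python
from plan import *
sync()
A=down(-.75)
w=interp([405,130,270],A,2); w+=interp([420,270,295],A,3,*w[-1])
print([np.round(a[0]) for a in w]); rows(w,1)
w2=interp([530,275,286],A,4); print([np.round(a[0]) for a in w2]); rows(w2,1)
```

```text
[array([407.,  85., 248.]), array([405., 130., 270.]), array([410., 177., 278.]), array([415., 223., 287.]), array([420., 270., 295.])]
[[1, -0.0225, 0.0452, -0.0021, 0.0, 0.001, 0.0], [1, -0.0451, 0.0905, -0.0041, 0.0, 0.003, 0.001], [1, -0.0534, 0.1372, 0.0003, 0.0, 0.003, 0.001], [1, -0.0618, 0.1839, 0.0047, 0.0, 0.003, 0.001], [1, -0.0701, 0.2306, 0.0091, 0.0, 0.003, 0.001]]
[array([447., 271., 293.]), array([475., 272., 290.]), array([502., 274., 288.]), array([530., 275., 286.])]
[[1, 0.0022, 0.0016, 0.0275, 0.0, -0.0, -0.0], [1, 0.0045, 0.0032, 0.055, 0.0, -0.0, -0.0], [1, 0.0067, 0.0048, 0.0825, 0.0, -0.0, -0.0], [1, 0.0089, 0.0065, 0.11, 0.0, -0.0, -0.0]]
```

>>> {"name": "servo_tool", "arguments": {"moves": [[1,-0.0225,0.0452,-0.0021,0,0.001,0],[1,-0.0451,0.0905,-0.0041,0,0.003,0.001],[1,-0.0534,0.1372,0.0003,0,0.003,0.001],[1,-0.0618,0.1839,0.0047,0,0.003,0.001],[1,-0.0701,0.2306,0.0091,0,0.003,0.001]]}}

```text
time_s: 17.45
eef_pos: [421.4, 272.4, 293.3]
tcp_rot: [159.4, 89.8, 158.6]
contact_force: [0.9, -0.8, -0.2]
grip_width: 12.4
```

>>> {"name": "servo_tool", "arguments": {"moves": [[1,0.0022,0.0016,0.0275,0,0,0],[1,0.0045,0.0032,0.055,0,0,0],[1,0.0067,0.0048,0.0825,0,0,0],[1,0.0085,0.006,0.105,0,0,0],[1,0.0089,0.0065,0.11,0,0,0]]}}

```text
time_s: 17.95
eef_pos: [532.9, 275.0, 281.8]
tcp_rot: [176.4, 89.7, 175.6]
contact_force: [-0.2, -0.8, 0.3]
grip_width: -0.3
```

Run:
```python
from look import *
check()
both("11",(190,180,310,280),6,(310,120,410,305),3.2,True)
```

```text
t 17.95 meas [532.9 275.  281.8] cmd [530. 275. 286.] dp [ 2.8 -0.1 -4.3] rot [0.04 0.3  0.01] F [-0.2 -0.8  0.3] M [ 0.02 -0.04 -0.05] w -0.3 j [ 15.   7.  12.  95.   0. 106.]
```

View pics/side11.png

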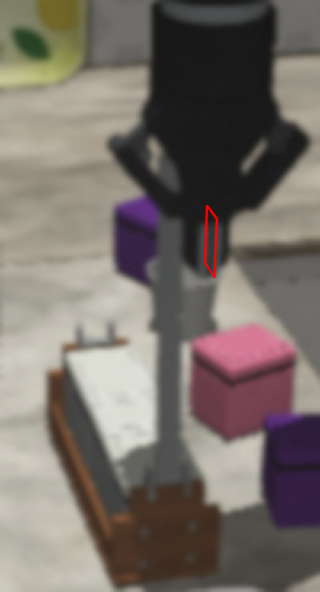

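```bash
cat > bar.py <<'E'
from plan import *
HY,HZ=210.6,91.
def tcp(th,r=195,pen=2.0,hw=11):
    u=np.array([-np.cos(th),np.sin(th)]); n=np.array([np.sin(th),np.cos(th)])
    c=np.array([HY,HZ])+r*u+(2.5-pen)*n
    y=c[0]+hw; return np.array([529+.0131*(c[0]-98.6),y,c[1]])
E
python3 - <<'E'
from bar import *
sync(); A=down(-.75)
for th in (1.49,1.2,.8,.4,0): print(th,tcp(th).round(0))
p0=tcp(1.49)
w=[(p0+[0,38,0],A),(p0+[0,18,0],A),(p0+[0,4,0],A),(tcp(1.44),A),(tcp(1.36),A)]
print([np.round(a[0]) for a in w]); rows(w,1)
E
```

```text
1.49 [530. 206. 285.]
1.2 [530. 151. 273.]
0.8 [529.  86. 231.]
0.4 [528.  42. 167.]
0 [528.  27.  92.]
[array([530., 244., 285.]), array([530., 224., 285.]), array([530., 210., 285.]), array([530., 197., 284.]), array([530., 181., 282.])]
[[1, -0.0026, -0.0307, -0.0006, -0.0, -0.005, -0.001], [1, -0.0027, -0.0507, -0.0004, -0.0, -0.005, -0.001], [1, -0.0027, -0.0647, -0.0002, -0.0, -0.005, -0.001], [1, -0.0017, -0.0784, -0.0001, -0.0, -0.005, -0.001], [1, 0.0009, -0.0938, -0.0001, -0.0, -0.005, -0.001]]
```

>>> {"name": "servo_tool", "arguments": {"moves": [[1,-0.0026,-0.0307,-0.0006,0,-0.003,0],[1,-0.0027,-0.0507,-0.0004,0,-0.003,0],[1,-0.0027,-0.0647,-0.0002,0,-0.003,0],[1,-0.0017,-0.0784,0,0,-0.003,0],[1,0.0009,-0.0938,0,0,-0.003,0]]}}

```text
time_s: 18.55
eef_pos: [529.4, 180.8, 283.2]
tcp_rot: [76.8, 89.9, 76.2]
contact_force: [0.6, 1.8, 0.7]
grip_width: 0.1
```

Run:
```python
from bar import *
check(); A=down(-.75)
w=[(tcp(th),A) for th in (1.28,1.19,1.09,.99,.9)]
rows(w,1)
```

```text
t 18.55 meas [529.4 180.8 283.2] cmd [530.  181.3 281.8] dp [-0.5 -0.5  1.4] rot [-0.06 -0.02  0.1 ] F [0.6 1.8 0.7] M [ 0.13 -0.02 -0.04] w 0.1 j [ 5. -0.  5. 95.  0. 96.]
[[1, 0.0039, -0.0151, -0.0, -0.0, -0.0, 0.0], [1, 0.0096, -0.0317, -0.0, -0.0, -0.0, 0.0], [1, 0.0177, -0.0494, -0.0, -0.0, -0.0, 0.0], [1, 0.0276, -0.0662, -0.0, -0.0, -0.0, 0.0], [1, 0.0378, -0.0805, -0.0, -0.0, -0.0, 0.0]]
```

Force shows +y ≈1.8 N, so the bar is being pushed. Continue.

>>> {"name": "servo_tool", "arguments": {"moves": [[1,0.0039,-0.0151,0,0,0,0],[1,0.0096,-0.0317,0,0,0,0],[1,0.0177,-0.0494,0,0,0,0],[1,0.0276,-0.0662,0,0,0,0],[1,0.0378,-0.0805,0,0,0,0]]}}

```text
time_s: 19.05
eef_pos: [528.5, 99.4, 244.5]
tcp_rot: [105.2, 90.0, 104.4]
contact_force: [-0.1, 0.2, 0.5]
grip_width: -0.2
```

Run:
```python
from bar import *
check(); A=down(-.75)
w=[(tcp(th),A) for th in (.81,.72,.63,.54,.46)]
rows(w,1)
from look import *
d=get_image("side"); cv2.imwrite("pics/side12.png",crop(d,(310,120,410,305),3.2))
```

```text
t 19.05 meas [528.5  99.4 244.5] cmd [528.9 100.7 244.1] dp [-0.4 -1.4  0.4] rot [-0.01  0.01  0.07] F [-0.1  0.2  0.5] M [ 0.13 -0.14  0.02] w -0.2 j [-3. -5. -4. 91.  0. 87.]
[[1, 0.0115, -0.0132, -0.0, -0.0, -0.0, 0.0], [1, 0.0241, -0.0254, -0.0, -0.0, -0.0, 0.0], [1, 0.0378, -0.0364, -0.0, -0.0, -0.0, 0.0], [1, 0.0524, -0.0461, -0.0, -0.0, -0.0, 0.0], [1, 0.0661, -0.0536, -0.0, -0.0, -0.0, 0.0]]
```

View pics/side12.png

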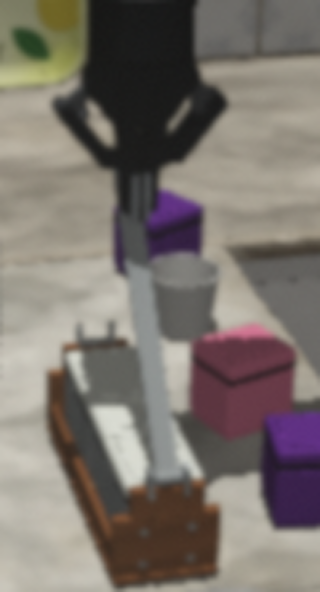

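The bar follows the fingers (bar from (165,475) up to (135,210)). Continue.

>>> {"name": "servo_tool", "arguments": {"moves": [[1,0.0115,-0.0132,0,0,0,0],[1,0.0241,-0.0254,0,0,0,0],[1,0.0378,-0.0364,0,0,0,0],[1,0.0524,-0.0461,0,0,0,0],[1,0.0661,-0.0536,0,0,0,0]]}}

```text
time_s: 19.6
eef_pos: [527.8, 46.5, 178.2]
tcp_rot: [115.9, 89.9, 115.1]
contact_force: [1.2, 0.4, 0.2]
grip_width: 0.0
```

Run:
```python
from bar import *
check(); A=down(-.75)
w=[(tcp(th),A) for th in (.39,.32,.26,.20,.15)]
rows(w,1)
from look import *
d=get_image("side"); cv2.imwrite("pics/side13.png",crop(d,(310,120,410,305),3.2))
```

```text
t 19.6 meas [527.8  46.5 178.2] cmd [528.2  47.1 178. ] dp [-0.4 -0.6  0.2] rot [-0.01  0.02  0.07] F [1.2 0.4 0.2] M [-0.01 -0.07  0.01] w 0.0 j [ -9.  -7. -12.  84.   0.  82.]
[[1, 0.0124, -0.0057, -0.0, -0.0, -0.0, 0.0], [1, 0.0252, -0.0104, -0.0, -0.0, -0.0, 0.0], [1, 0.0364, -0.0138, -0.0, -0.0, -0.0, 0.0], [1, 0.0478, -0.0165, -0.0, -0.0, -0.0, 0.0], [1, 0.0574, -0.0182, -0.0, -0.0, -0.0, 0.0]]
```

View pics/side13.png

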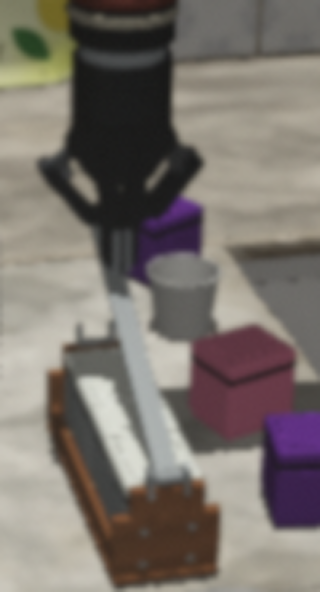

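>>> {"name": "servo_tool", "arguments": {"moves": [[1,0.0124,-0.0057,0,0,0,0],[1,0.0252,-0.0104,0,0,0,0],[1,0.0364,-0.0138,0,0,0,0],[1,0.0478,-0.0165,0,0,0,0],[1,0.0574,-0.0182,0,0,0,0]]}}

```text
time_s: 20.15
eef_pos: [527.5, 28.9, 120.4]
tcp_rot: [129.4, 89.9, 128.7]
contact_force: [-0.7, 0.1, 1.4]
grip_width: 0.0
```

Run:
```python
from bar import *
check(); A=down(-.75)
w=[(tcp(th),A) for th in (.11,.08,.05,.03,.015)]
rows(w,1)
from look import *
d=get_image("side"); cv2.imwrite("pics/side14.png",crop(d,(310,150,410,305),3.8))
```

```text
t 20.15 meas [527.5  28.9 120.4] cmd [528.   28.9 120.6] dp [-0.5 -0.  -0.2] rot [-0.02  0.04  0.08] F [-0.7  0.1  1.4] M [-0.03 -0.06  0.  ] w 0.0 j [-11.  -6. -18.  78.   0.  80.]
[[1, 0.0077, -0.0011, -0.0, -0.0, -0.0, 0.0], [1, 0.0135, -0.0016, -0.0, -0.0, -0.0, 0.0], [1, 0.0193, -0.002, -0.0, -0.0, -0.0, 0.0], [1, 0.0232, -0.0022, -0.0, -0.0, -0.0, 0.0], [1, 0.0262, -0.0022, -0.0, -0.0, -0.0, 0.0]]
```

View pics/side14.png

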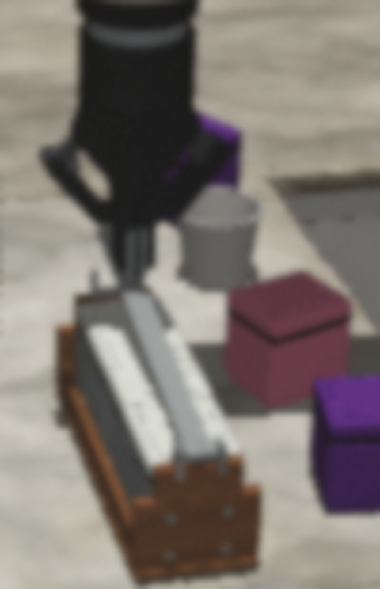

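>>> {"name": "servo_tool", "arguments": {"moves": [[1,0.0077,-0.0011,0,0,0,0],[1,0.0135,-0.0016,0,0,0,0],[1,0.0193,-0.002,0,0,0,0],[1,0.0232,-0.0022,0,0,0,0],[1,0.0262,-0.0022,0,0,0,0]]}}

```text
time_s: 20.7
eef_pos: [527.6, 26.9, 95.0]
tcp_rot: [117.3, 89.9, 116.6]
contact_force: [0.1, -0.9, 1.1]
grip_width: 0.1
```

>>> {"name": "servo_tool", "arguments": {"moves": [[1,0.002,0,0,0,0,0],[1,0.004,0,0,0,0,0]]}}

```text
time_s: 20.9
eef_pos: [527.8, 26.8, 93.0]
tcp_rot: [44.5, 90.0, 43.8]
contact_force: [-10.5, 1.2, 27.3]
grip_width: 0.0
```

>>> {"name": "servo_tool", "arguments": {"moves": [[1,-0.004,0,0,0,0,0],[1,-0.02,0,0,0,0,0],[1,-0.06,0,0,0,0,0],[1,-0.1,0,-0.02,0,0,0],[1,-0.13,0,-0.06,0,0,0]]}}

```text
time_s: 21.4
eef_pos: [468.4, 27.2, 224.5]
tcp_rot: [11.8, 89.9, 11.1]
contact_force: [0.9, -0.0, 1.0]
grip_width: -0.2
```

>>> {"name": "servo_tool", "arguments": {"moves": [[1,-0.02,-0.045,-0.01,0,0,0],[1,-0.03,-0.09,-0.02,0,0,0],[1,-0.03,-0.135,-0.03,0,0,0],[1,-0.03,-0.17,-0.03,0,0,0],[1,-0.03,-0.18,-0.03,0,0,0]]}}

```text
time_s: 21.9
eef_pos: [435.0, -155.1, 252.1]
tcp_rot: [-28.1, 90.0, -29.1]
contact_force: [0.9, 0.2, 1.1]
grip_width: -0.1
```

Run:
```python
from look import *
check()
both("15",(215,215,335,300),6,(310,200,400,305),5.7,False)
d=get_image("top"); save(d,"pics/top15f.png")
```

```text
t 21.9 meas [ 435.  -155.1  252.1] cmd [527.9  26.7  94.4] dp [ -93.  -181.7  157.7] rot [ 0.17 -0.03  0.01] F [0.9 0.2 1.1] M [ 0.03  0.   -0.04] w -0.1 j [-36. -18. -15.  93.   0.  55.]
```

View pics/top15.png

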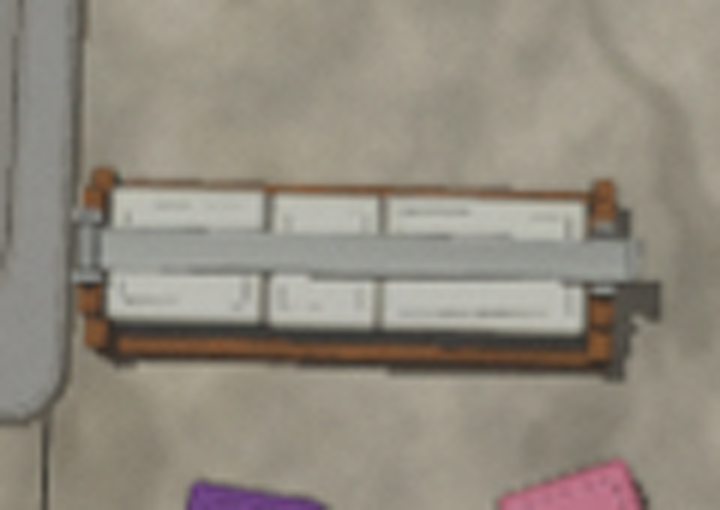

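View pics/side15.png

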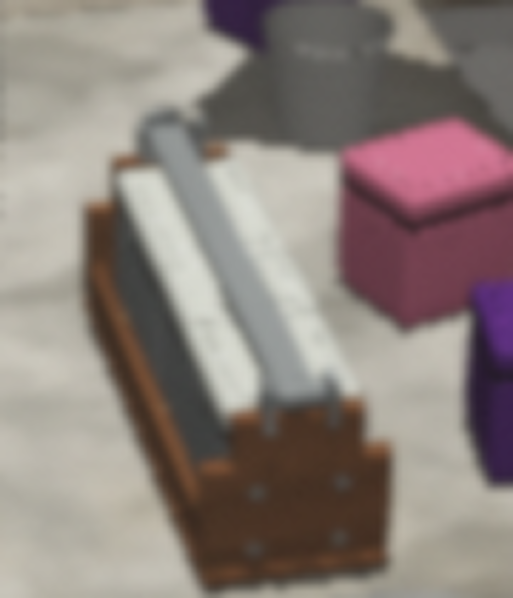

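View pics/top15f.png

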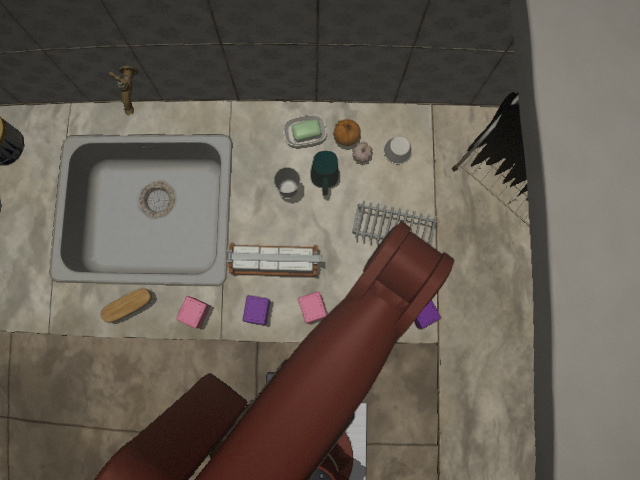

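```bash
python3 -c "
from workcell import hand_in,state
print(hand_in()); print(state()['time_s'])"
```

```text
the job is handed in; nothing more can be done
None
the job is handed in; nothing more can be done
```

The carrier is packed and I handed the job in at about 22 s of the 72 s allowed. No verdict was reported back.

**What I did**
- I gripped the short box on the stand across its 60 mm and lowered it into the carrier. I then slid it +y, pushing the middle box towards the hinge end until it stopped firmly at about 15 N.
- I lowered the long box into the space left at the catch end. It went in without contact, and the floor showed at the expected height.
- I pushed the hold-down bar over with the closed fingers and pressed it into its catch with about 27 N. Then I moved the arm clear.

**Last checks**
- **Boxes:** both final pictures show the three lids level in one row between the end boards.
- **Bar:** it lies along the carrier in the catch. The fingertips met its top at z = 93.0 mm, where 93.5 mm is nominal.
- **Other things:** the glass, mug and coloured blocks look unmoved. The arm hid the small steel cup in the last top picture. The tool passed about 190 mm above the cup's rim and its readings showed no contact.

**What disagreed**
- The side camera was off by about 1.5 pixels against the arm and the top camera, so I corrected for it.
- The top picture suggests about 2 mm left between the middle box and the hinge board, although the push had stopped hard there. The row fits either way.

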